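Strip the curing clamp: open the swing frame and set out its stack

TASK

The two seal rings in the small curing clamp are done. Swing the clamp's hinged frame up and over, past vertical, so that it stays open by itself, then take the stack apart from the top, one piece at a time: stand the steel pressure cap upright in the middle of the white ceramic dish for degreasing, slip the small ring down over the thin post, stand the aluminium separator the right way up in the middle of the bronze block to cool, and slip the big ring down over the thick post. Leave both rings lying flat on the foot of their posts, everything let go and at rest, and the frame still open.

Things in the scene. Friction and masses are not known exactly. Their poses are not given: they have to be found in the camera images.
- clamp: fixed curing clamp: steel bed 104 x 150 mm, top at z = 12 mm, y = -85 to +65; hinge cheeks 90 mm tall at x = +-47, y = -66; a 4 mm high, 37 mm wide disc on the bed centres the big ring. Origin: on the bench, on the axis of the stack (from below: big ring, separator, small ring, cap), z up. The hinge pin runs along its x axis at y = -66, z = 79 mm; the frame's handle is at its +y end
- frame (a joint): hinged frame (rad): 0 shut, level, 1 mm over the cap; grows as the handle swings up and over; 1.57 upright; stop 1.95. 0.22 kg, little friction, falls open once past upright. Arms 75 mm apart carry the handle, a 12 mm round steel bar parallel to the pin and 148 mm from it (shut: at y = +82, z = 79 mm of the clamp); its free middle 66 mm can be pinched from above and turns between the fingers
- cap: steel pressure cap, top of the stack: turned cylinder 30 mm in diameter, 20 mm high, with a shallow groove, on a spigot 16 mm in diameter and 5 mm long that stands in the small ring's bore. Total height 25 mm. Origin at the centre of the spigot's underside (in the clamp 39 mm above the bench), z up along its axis
- small_ring: small seal ring: brass with a black rubber lip inside; outside diameter 42 mm, bore 24 mm, 10 mm high. Origin at the centre of its underside (in the clamp it lies on the separator, 34 mm above the bench), z along its axis
- separator: aluminium separator: flat disc 52 mm in diameter, 10 mm thick, on a boss 37 mm in diameter and 6 mm long that stands in the big ring's bore. Total height 16 mm. Origin at the centre of the boss's underside (in the clamp 18 mm above the bench), z up along its axis
- big_ring: big seal ring, bottom of the stack: brass with a black rubber lip inside; outside diameter 64 mm, bore 47 mm, 12 mm high. Origin at the centre of its underside (in the clamp 12 mm above the bench), z along its axis
- dish: white ceramic dish, place of the cap: 70 mm across, rim 19 mm high, sloping walls, flat floor about 40 mm across and 3 mm above the bench; fixed. Origin at the centre of its underside
- thin_post: thin post, place of the small ring: an upright steel post 16 mm in diameter with a tapered top on a round aluminium foot 84 mm across; foot top 10 mm, post top 35 mm above the bench, taper over the uppermost 9 mm; fixed. Origin at the centre of the foot's underside
- chill_block: bronze block, place of the separator: flat, 61 x 85 x 10 mm, lying on the bench, long side along its y axis; fixed. Origin at the centre of its underside
- thick_post: thick post, place of the big ring: like the thin post, with the same foot and heights, but the post is 38 mm in diameter (26 mm at the tapered top); fixed. Origin at the centre of the foot's underside
There are look-alikes about, which are no part of the job. Leave any blue or green look-alike of the big_ring alone.

How it is judged:
On the way, in this order (a step that is already met when the one before it is completed fails the run):
1. the hinged frame stands open beyond upright (value of joint frame above 1.75 rad), for 0.2 s.
2. the cap stands in the dish (horizontal distance between cap and dish below 0.012 m and z of cap in the frame of dish between 0 and 0.008 m and angle between cap's own z axis and vertical below 0.2 rad and linear speed of cap below 0.02 m/s and contact force between cap and the fingers below 0.3 N), for 0.2 s.
3. the small ring lies seated over the thin post (horizontal distance between small_ring and thin_post below 0.008 m and z of small_ring in the frame of thin_post between 0.007 and 0.013 m and angle between small_ring's own z axis and vertical below 0.12 rad and linear speed of small_ring below 0.02 m/s and contact force between small_ring and the fingers below 0.3 N), for 0.2 s.
4. the separator stands on the bronze block (horizontal distance between separator and chill_block below 0.012 m and z of separator in the frame of chill_block between 0.007 and 0.013 m and angle between separator's own z axis and vertical below 0.12 rad and linear speed of separator below 0.02 m/s and contact force between separator and the fingers below 0.3 N), for 0.2 s.
5. the big ring lies seated over the thick post (horizontal distance between big_ring and thick_post below 0.008 m and z of big_ring in the frame of thick_post between 0.007 and 0.013 m and angle between big_ring's own z axis and vertical below 0.12 rad and linear speed of big_ring below 0.02 m/s and contact force between big_ring and the fingers below 0.3 N), for 0.2 s.
At the end, for the whole second after the job is handed in: Frame open past 1.75 rad. Cap upright (0.2 rad) on the dish floor and separator boss-down on the bronze block, each within 12 mm of the middle; small ring on the thin post, big ring on the thick post, flat, within 8 mm of the axis and 3 mm of the foot. All let go, at rest (20 mm/s) (all of step 2 and all of step 3 and all of step 4 and all of step 5 and value of joint frame above 1.75 rad); the robot touches nothing.
It also fails if it takes over 144 s, if anything falls off the work surface, if the arm or the gripper's body presses on something with over 40 N, if the wrist force passes 120 N, or if a joint passes its speed limit or range.

ROBOT

A 7-joint arm with a two-finger parallel gripper is mounted at the origin on a cart in front of the work surface, level with it; the furniture and walls round the work are solid. World frame = base frame: x ahead of the robot, y to its left, z up, the work surface at z = 0. Lengths are in m, angles in rad, forces in N, time in s.
With the tool pointing down it reaches from about 0.425 to 0.8 m from the base axis. Payload 8.3 kg.
Tool frame: the origin (TCP) lies on the centre line of the jaws, within the pads' length; the fingertips stand 19 mm ahead of it and the grasp point (between the pads) is the TCP; z points along the fingers, y is the direction in which the jaws open and shut (so a half turn about z gives the same grasp; the last joint's range is limited). The gripper opens to 85 mm and grips with 20 to 120 N. Pads are 22 mm wide; open, the fingers measure 114 mm over their backs; the gripper's body (76 mm by 85 mm) begins 54 mm behind the grasp point. The pads swing forward as they close: fully open they stand 13 mm farther back than shut.
Start: joints at [1.281, 0.383, 0.016, 1.37, -0.006, 1.388, -0.046], TCP at [0.141, -0.609, 0.25] pointing down, gripper open.
Joint ranges: [-2.95, 2.95], [-0.25, 2.06], [-1.52, 1.56], [0.18, 2.33], [-1.44, 4.58], [0.02, 2.06], [-3.01, 3.01]. Speed limits (rad/s): [2.39, 2.39, 3.01, 3.01, 3.14, 3.14, 3.14].

INTERFACE

Orientations are given as [roll, pitch, yaw] about the fixed x, y, z axes, in that order (R = Rz(yaw) Ry(pitch) Rx(roll)).
In Python, from plant import manip gives the robot as it stands.
- The arm moves only by the tool carry_out, never from a script. Its argument "moves" is one flat list of numbers, 7 for each row, row after row: the gripper command: -1 is fully open, 1 is shut, values between are in proportion, then the shift along the tool's x, y, z in m, then the turn, a rotation vector about the tool's x, y, z in degrees. A call has 1 to 8 rows; each row shifts and turns the commanded pose from where the row before left it, along the tool's axes as they then stand; what a row does not reach is not made up. A row lasts 1/12 s, in which the tool goes at most 41.7 mm and 7.16 degrees, less where a joint would pass 70% of its speed; a pose out of reach is approached as far as the arm can. A call with a gripper value outside its range is refused whole. The fingers move at their own pace and stop on an object; "grip_force" is the grip in N (left out, the last holds). Time passes only in rows, so rows that do not move let the fingers close. It gives the time, the measured TCP pose, the force and the opening at its end, in the units of the state.
- manip.read_state(): the state, without advancing time (a new reading comes with each control period).
- manip.grab_frame(name): name is "scene" or "top" or "wrist"; returns a dict with "image" (420x560x3 uint8, blue, green, red), "K" (3x3 intrinsics, pixels), "R" (3x3) and "t" (3): a world point X has camera coordinates R X + t; the wrist camera has in their place "hand_eye" (4x4, takes a point from camera to tool coordinates, whose origin is the TCP and whose axes are the flange's). Camera axes: x right, y down, z forward; pixel columns grow to the right and rows downward; lengths in m; the calibration is good to about 2 mm. A picture is of the moment at which its call begins: read the wrist's pose just before it. There is no depth.
- manip.finish_job(): hands the job in, once; it reports no verdict.
The state is a dict: "time": time; "qpos": joint angles; "joint_vel": joint speeds; "effort": joint torques, N m; "position": TCP position; "tool_rot": TCP orientation; "ft_force": force on the tool from outside, world axes, zero at the start; "moment": the same for the moment, N m; "gripper_width": finger opening in m.
Only numpy, scipy, OpenCV 4.12 (cv2) and the standard library are available. Lean on these libraries where they do the work, as an engineer would, in place of code of your own. Each camera call takes 0.05 s, during which the arm holds its last target.

## Working session

There is one attempt and no reset: what is moved stays moved. The work goes in short steps, Python scripts to look and compute and a tool call to move; the robot and the scene stay as the last step left them, time stands still between calls to the robot, and variables do not carry over. Pictures are saved under pics/ and viewed, and the job is handed in when it is done.

Besides the shell and the picture viewer there is one more tool, called after ">>>" by a JSON object that holds its "op" and its "data". carry_out: Moves the arm, as the interface text tells. Its arguments: {"type":"object","properties":{"moves":{"type":"array","items":{"type":"number"}},"grip_force":{"type":"number"}},"required":["moves"]}

```bash
ls; mkdir -p pics; python3 - <<'E'
from plant import manip
import cv2
s=manip.read_state()
print({k:(v if not hasattr(v,'round') else v) for k,v in s.items()})
for n in ("scene","top"):
    f=manip.grab_frame(n); cv2.imwrite(f"pics/{n}0.png",f["image"]); print(n,f["K"],f["R"],f["t"])
s=manip.read_state();f=manip.grab_frame("wrist"); cv2.imwrite("pics/wrist0.png",f["image"]); print(f["K"],f["hand_eye"])
E
```

```text
pics
{'time': 0.0, 'qpos': array([ 1.2810711 ,  0.38424596,  0.01634887,  1.37111725, -0.0063047 ,
        1.38814689, -0.04649807]), 'joint_vel': array([-0.00115792,  0.00086595,  0.00022855,  0.0005891 ,  0.00042105,
        0.00023961,  0.00043202]), 'effort': array([ 1.89343550e-04, -6.27598715e+01,  8.44509322e-01, -3.71832347e+01,
        1.66981848e-02,  1.41943854e-02, -2.06339172e-05]), 'position': array([ 0.14050888, -0.60855731,  0.24929044]), 'tool_rot': array([-3.13972395e+00,  1.75136298e-05,  2.26913569e-01]), 'ft_force': array([ 0.30150244,  0.36997275, -0.76910575]), 'moment': array([-0.01576857, -0.09049771,  0.05377983]), 'gripper_width': 0.0854218938189889}
scene [[432.59262589   0.         281.88312534]
 [  0.         432.59262589 206.85720708]
 [  0.           0.           1.        ]] [[ 0.90532866 -0.42423958 -0.02002007]
 [-0.19922295 -0.3825675  -0.90219306]
 [ 0.37508698  0.82076969 -0.43086758]] [-0.52550743  0.20347447  0.86618725]
top [[429.99665888   0.         280.26530207]
 [  0.         429.99665888 213.09647003]
 [  0.           0.           1.        ]] [[ 0.02367438 -0.99957739 -0.0168689 ]
 [-0.99347633 -0.02164033 -0.11196639]
 [ 0.11155403  0.01940959 -0.9935688 ]] [0.02430335 0.60358118 1.30328691]
[[330.92060068   0.         278.63010058]
 [  0.         330.92060068 207.7714127 ]
 [  0.           0.           1.        ]] [[ 1.82599900e-04 -9.63480822e-01 -2.67777280e-01  6.86822957e-02]
 [ 9.99999981e-01  1.93119705e-04 -1.29482079e-05 -1.43308151e-03]
 [ 6.41884193e-05 -2.67777273e-01  9.63480839e-01 -1.23506422e-01]
 [ 0.00000000e+00  0.00000000e+00  0.00000000e+00  1.00000000e+00]]
```

View pics/scene0.png

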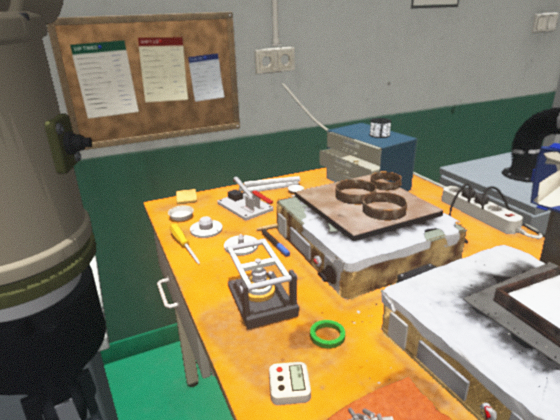

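View pics/top0.png

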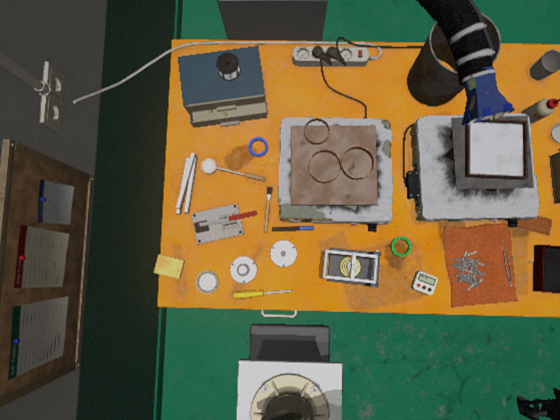

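View pics/wrist0.png

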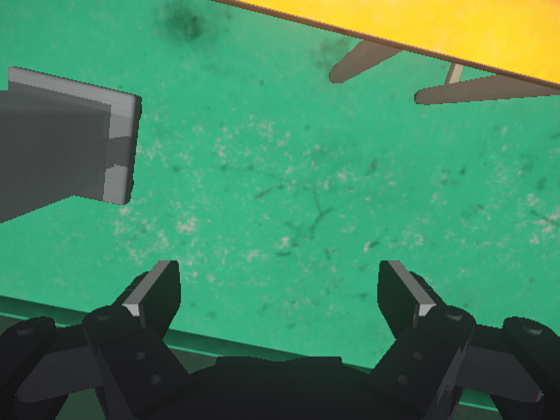

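```bash
cat > h.py <<'E'
import numpy as np, cv2
from plant import manip
def crop(img,x0,y0,x1,y1,s,name):
    c=cv2.resize(img[y0:y1,x0:x1],None,fx=s,fy=s,interpolation=cv2.INTER_CUBIC)
    cv2.imwrite("pics/"+name,c)
def proj(f,X):
    X=np.atleast_2d(X); c=X@f["R"].T+f["t"]; p=c@f["K"].T; return p[:,:2]/p[:,2:]
def back(f,u,v,z):
    d=np.linalg.inv(f["K"])@np.array([u,v,1.]); o=-f["R"].T@f["t"]; d=f["R"].T@d
    return o+d*(z-o[2])/d[2]
def rpy(r):
    from scipy.spatial.transform import Rotation as Ro
    return Ro.from_euler("xyz",r).as_matrix()
def wrist():
    s=manip.read_state(); f=manip.grab_frame("wrist"); 
    T=np.eye(4);T[:3,:3]=rpy(s["tool_rot"]);T[:3,3]=s["position"]
    C=T@f["hand_eye"]; f["R"]=C[:3,:3].T; f["t"]=-C[:3,:3].T@C[:3,3]; return s,f
E
python3 - <<'E'
from h import *
i=cv2.imread("pics/top0.png")
crop(i,150,210,350,310,4,"t1.png"); crop(i,320,210,520,310,4,"t2.png")
j=cv2.imread("pics/scene0.png"); crop(j,140,160,340,310,4,"s1.png")
E
```

```text
(no output)
```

View pics/t1.png

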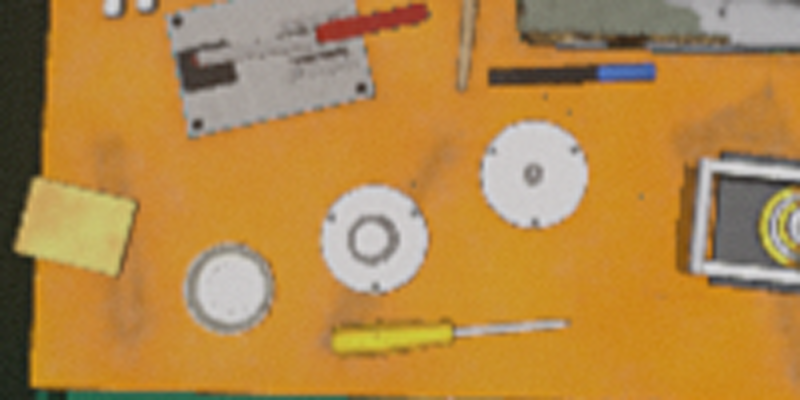

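View pics/t2.png

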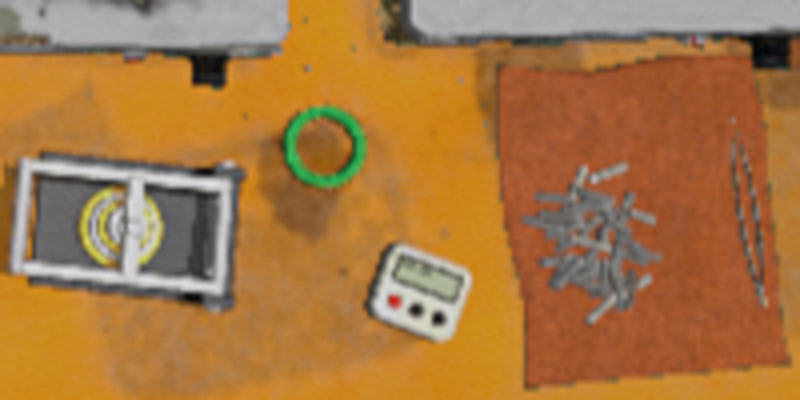

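View pics/s1.png

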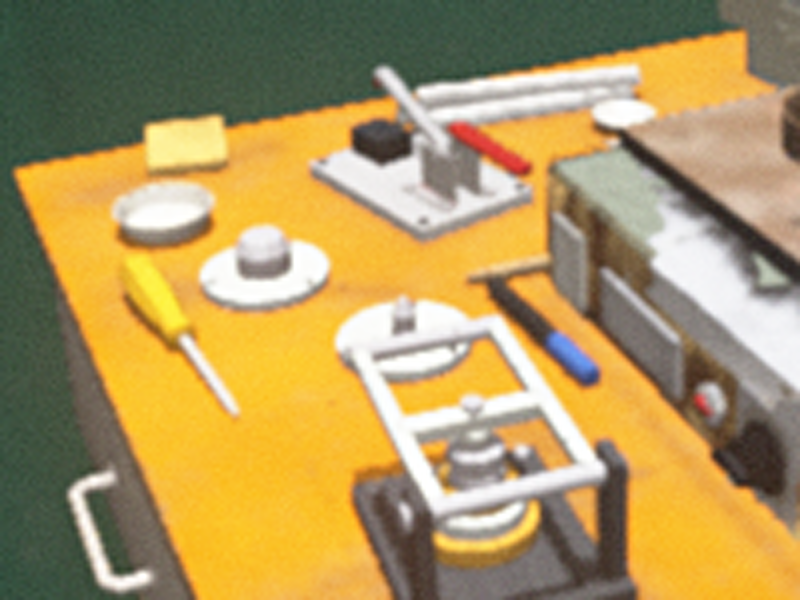

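```bash
python3 - <<'E'
from h import *
f=manip.grab_frame("top"); i=f["image"]
crop(i,480,180,560,310,6,"t3.png"); crop(i,270,20,470,120,4,"t4.png");crop(i,150,130,300,230,5,"t5.png")
for n,u,v,z in [("note",169,265,.005),("thin",150+533/4,210+173/4,.035),("thinfoot",150+534/4,210+174/4,.01),("thick",150+373/4,210+239/4,.035),("thickfoot",150+374/4,210+239/4,.01),("dish",150+230/4,210+288/4,.01),("brown",535,226,0),("clamp",320+127/4,210+228/4,.08),("handle",320+20/4,210+215/4,.079),("pin",320+225/4,210+238/4,.079)]:
    p=back(f,u,v,z);print(n,p.round(3),np.hypot(*p[:2]).round(3))
E
```

```text
note [0.434 0.385 0.005] 0.58
thin [0.479 0.026 0.035] 0.479
thinfoot [0.478 0.025 0.01 ] 0.479
thick [0.425 0.147 0.035] 0.45
thickfoot [0.425 0.149 0.01 ] 0.45
dish [0.384 0.26  0.01 ] 0.464
brown [ 0.583 -0.764  0.   ] 0.961
clamp [ 0.442 -0.178  0.08 ] 0.477
handle [ 0.45  -0.099  0.079] 0.461
pin [ 0.437 -0.25   0.079] 0.503
```

View pics/t3.png

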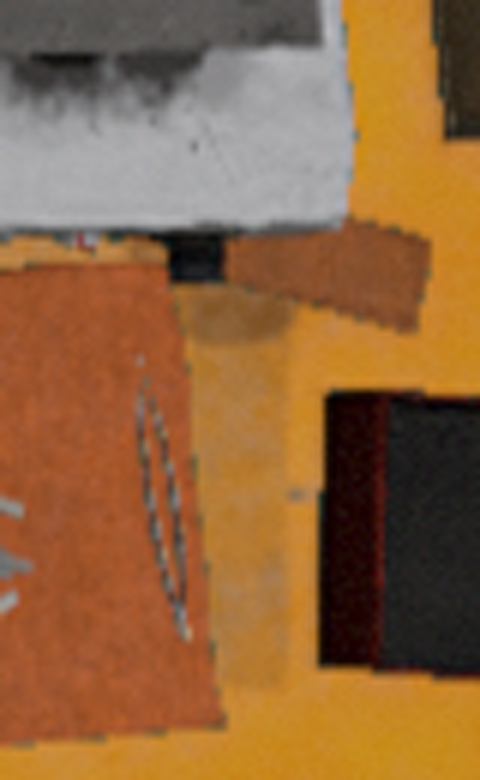

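View pics/t4.png

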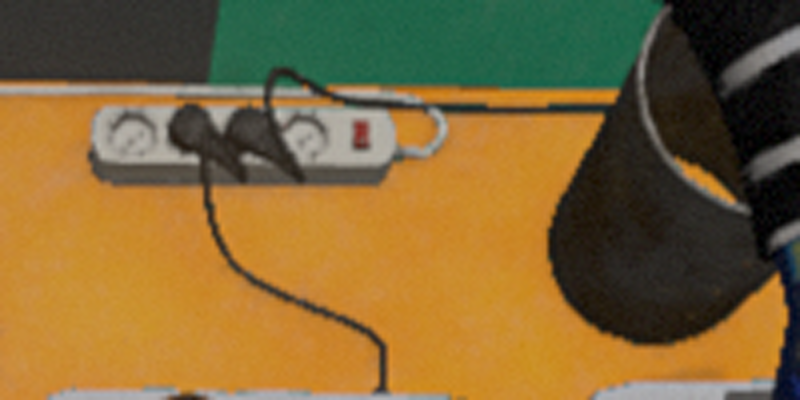

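View pics/t5.png

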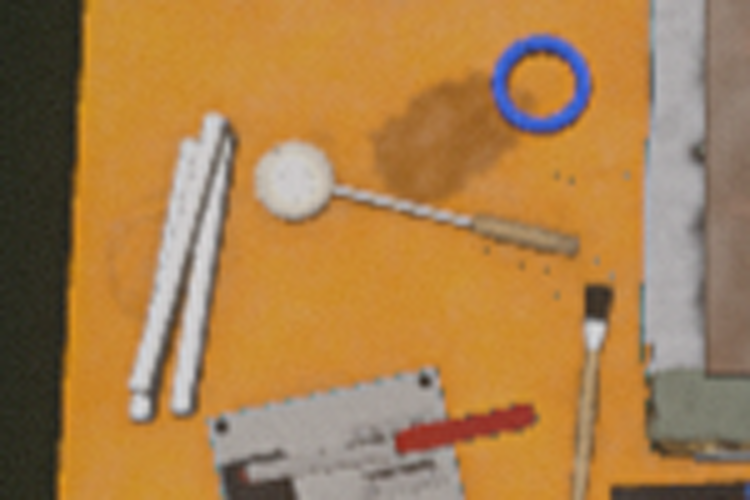

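>>> {"op": "carry_out", "data": {"moves": [-1, 0.01, -0.01, -0.004, 0, 0, 0, -1, 0.03, -0.025, -0.002, 0, 0, 0, -1, 0.03, -0.025, -0.002, 0, 0, 0, -1, 0.03, -0.025, -0.002, 0, 0, 0, -1, 0.03, -0.025, -0.002, 0, 0, 0, -1, 0.03, -0.025, -0.002, 0, 0, 0, -1, 0.03, -0.025, -0.002, 0, 0, 0, -1, 0.03, -0.025, -0.002, 0, 0, 0]}}

```text
time: 0.87
position: [0.3143, -0.3767, 0.2688]
tool_rot: [3.141, -0.0, 0.227]
ft_force: [1.2, -1.0, -0.3]
gripper_width: 0.0854
```

>>> {"op": "carry_out", "data": {"moves": [-1, 0.03, -0.025, -0.002, 0, 0, 0, -1, 0.03, -0.025, -0.002, 0, 0, 0, -1, 0.03, -0.025, -0.002, 0, 0, 0, -1, 0.03, -0.025, -0.002, 0, 0, 0, -1, 0.03, -0.025, -0.002, 0, 0, 0, -1, 0.03, -0.025, -0.002, 0, 0, 5, -1, 0.02, -0.016, -0.002, 0, 0, 6.5, -1, 0, 0, 0, 0, 0, 6.5]}}

```text
time: 1.53
position: [0.4757, -0.1668, 0.2831]
tool_rot: [-3.14, -0.002, -0.083]
ft_force: [-0.9, -0.7, -0.1]
gripper_width: 0.0855
```

```bash
python3 - <<'E'
from h import *
s,f=wrist(); cv2.imwrite("pics/w1.png",f["image"]); print(s["position"],s["tool_rot"],s["qpos"].round(3),s["joint_vel"].round(3))
E
```

```text
[ 0.47573186 -0.16675871  0.28308025] [-3.13969990e+00 -2.16281832e-03 -8.27378221e-02] [ 0.635  0.128 -0.396  1.626  0.048  1.396 -1.42 ] [-0.033 -0.027  0.169  0.033 -0.004  0.005 -1.257]
```

View pics/w1.png

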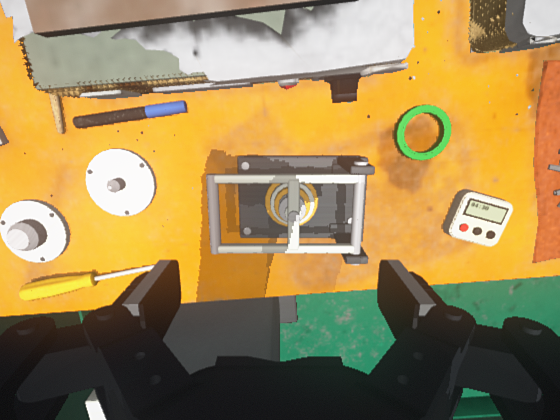

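>>> {"op": "carry_out", "data": {"moves": [-1, 0, 0, 0, 0, 0, 0, -1, 0, 0, 0, 0, 0, 0]}}

```text
time: 1.75
position: [0.4719, -0.1744, 0.2823]
tool_rot: [3.141, 0.0, -0.084]
ft_force: [-0.3, -0.6, 0.2]
gripper_width: 0.0852
```

```bash
python3 - <<'E'
from h import *
s,f=wrist(); cv2.imwrite("pics/w2.png",f["image"]); print(s["position"],s["tool_rot"],s["joint_vel"].round(3))
import pickle; pickle.dump((s,f),open("w2.pkl","wb"))
crop(f["image"],190,130,390,280,4,"w2c.png")
crop(f["image"],0,130,200,280,4,"w2d.png")
E
```

```text
[ 0.47187993 -0.17444546  0.28228154] [ 3.14106663e+00  4.46457906e-04 -8.42793148e-02] [ 0.016 -0.002  0.01   0.001 -0.001  0.001 -0.003]
```

View pics/w2c.png

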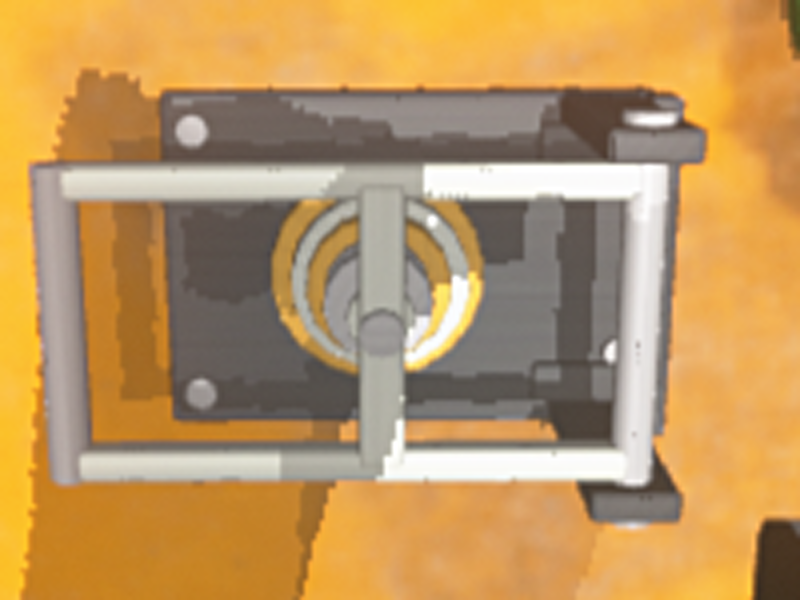

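View pics/w2d.png

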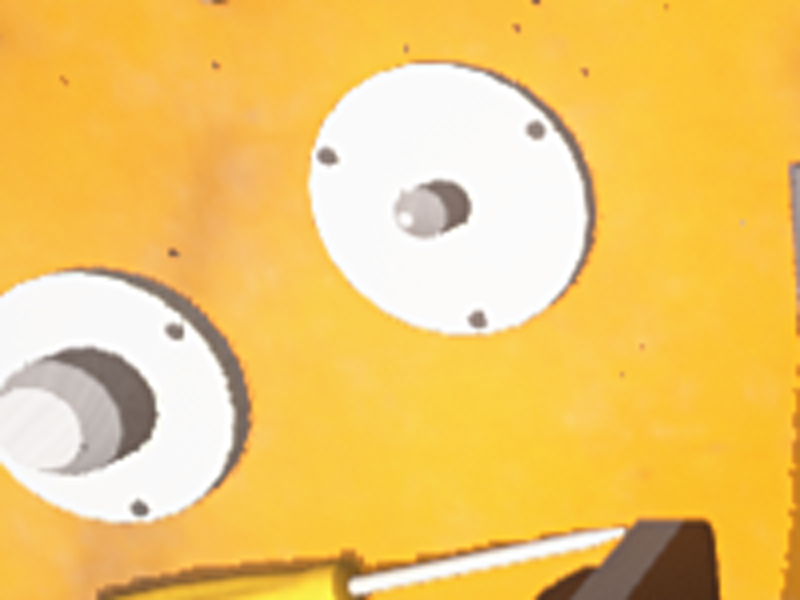

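```bash
python3 - <<'E'
from h import *
import pickle; s,f=pickle.load(open("w2.pkl","rb"))
def c(u,v,z,x0=190): p=back(f,x0+u/4,130+v/4,z); return p.round(4)
for n,u,v,z in [("hL top",55,175,.079),("hL bot",66,470,.079),("pin top",650,175,.079),("pin bot",632,470,.079),("armTopL",100,183,.079),("armTopR",600,183,.079),("armBotL",100,462,.079),("armBotR",600,462,.079),("bigring L",273,265,.024),("R",483,275,.024),("bed TL",165,92,.012),("bed BL",175,418,.012),("bed right bot",665,430,.012)]: print(n,c(u,v,z))
for n,u,v,z in [("thinL",311,185,.01),("thinR",588,210,.01),("thinT",430,63,.01),("thinB",465,332,.01),("thin top",405,213,.035)]: print(n,c(u,v,z,0))
E
```

```text
hL top [ 0.4907 -0.0996  0.079 ]
hL bot [ 0.4122 -0.0911  0.079 ]
pin top [ 0.4782 -0.2473  0.079 ]
pin bot [ 0.3996 -0.2406  0.079 ]
armTopL [ 0.4878 -0.1105  0.079 ]
armTopR [ 0.4773 -0.2348  0.079 ]
armBotL [ 0.4137 -0.1004  0.079 ]
armBotR [ 0.4026 -0.2322  0.079 ]
bigring L [ 0.4503 -0.1468  0.024 ]
R [ 0.442  -0.2087  0.024 ]
bed TL [ 0.5024 -0.1193  0.012 ]
bed BL [ 0.4006 -0.11    0.012 ]
bed right bot [ 0.3835 -0.2641  0.012 ]
thinL [0.4901 0.0693 0.01  ]
thinR [ 0.4754 -0.0126  0.01  ]
thinT [0.5229 0.0254 0.01  ]
thinB [0.4405 0.0329 0.01  ]
thin top [0.483 0.029 0.035]
```

>>> {"op": "carry_out", "data": {"moves": [-0.2, -0.013, -0.038, 0, 0, 0, 0, -0.2, -0.014, -0.039, 0, 0, 0, 0, -0.2, 0, 0, 0.03, 0, 0, 0, -0.2, 0, 0, 0.04, 0, 0, 0, -0.2, 0, 0, 0.04, 0, 0, 0, -0.2, 0, 0, 0.03, 0, 0, 0, -0.2, 0, 0, 0.02, 0, 0, 0, -0.2, 0, 0, 0, 0, 0, 0]}}

```text
time: 2.47
position: [0.4489, -0.0955, 0.1183]
tool_rot: [-3.141, 0.007, -0.087]
ft_force: [-0.9, 0.6, -0.5]
gripper_width: 0.0509
```

```bash
python3 - <<'E'
from h import *
s,f=wrist(); cv2.imwrite("pics/w3.png",f["image"]); print(s["position"],s["tool_rot"],s["joint_vel"].round(3),s["qpos"].round(2))
E
```

```text
[ 0.44888207 -0.09551614  0.11827533] [-3.14053809  0.00744884 -0.08704276] [ 0.004 -0.048 -0.005 -0.084 -0.028  0.089  0.016] [ 0.56  0.18 -0.45  1.96  0.09  1.03 -1.6 ]
```

View pics/w3.png

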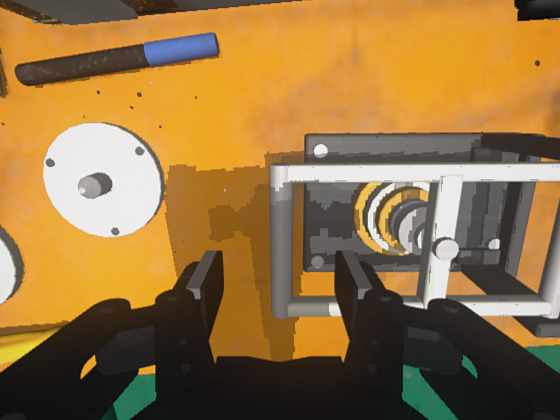

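>>> {"op": "carry_out", "data": {"moves": [-0.2, 0.002, 0, 0.02, 0, 0, 0, -0.2, 0, 0, 0.02, 0, 0, 0, -0.2, 0, 0, 0, 0, 0, 0, 1, 0, 0, 0, 0, 0, 0, 1, 0, 0, 0, 0, 0, 0, 1, 0, 0, 0, 0, 0, 0, 1, 0, 0, 0, 0, 0, 0, 1, 0, 0, 0, 0, 0, 0], "grip_force": 25}}

```text
time: 3.18
position: [0.4554, -0.0973, 0.0843]
tool_rot: [3.139, -0.003, -0.089]
ft_force: [-1.1, -6.4, 5.6]
gripper_width: 0.0104
```

```bash
python3 - <<'E'
from h import *
s,f=wrist(); crop(f["image"],180,130,400,330,3.5,"w4.png"); print(s["position"],s["tool_rot"],s["ft_force"].round(1),s["joint_vel"].round(3),s["gripper_width"])
E
```

```text
[ 0.45543878 -0.09726179  0.08428538] [ 3.13891385 -0.00318365 -0.08887722] [-1.1 -6.4  5.6] [ 0.001 -0.     0.002  0.001  0.001  0.    -0.001] 0.010384538695714486
```

View pics/w4.png

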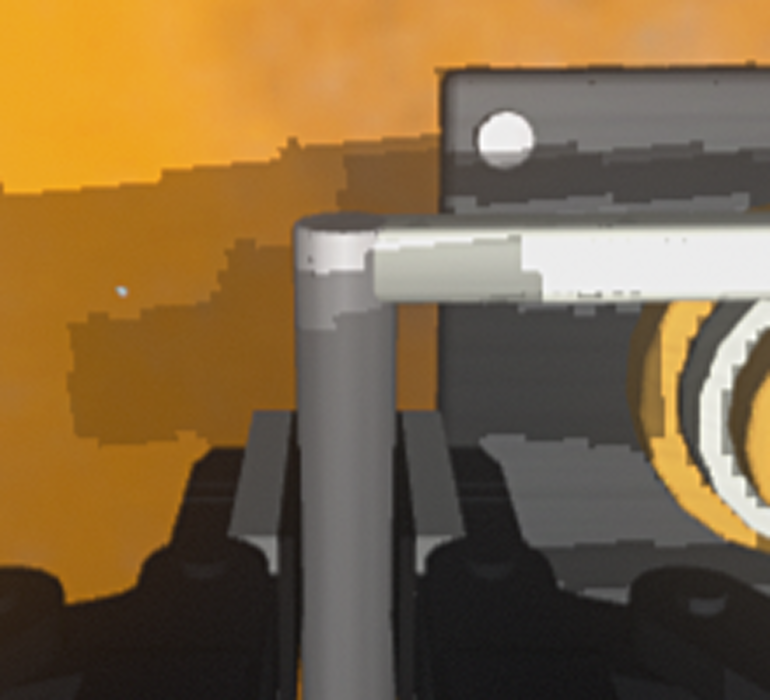

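>>> {"op": "carry_out", "data": {"moves": [1, 0, 0.0008, -0.0155, 0, 0, 0, 1, 0, 0.0024, -0.0153, 0, 0, 0, 1, 0, 0.004, -0.015, 0, 0, 0, 1, 0, 0.0056, -0.0145, 0, 0, 0, 1, 0, 0.007, -0.0138, 0, 0, 0, 1, 0, 0.0084, -0.013, 0, 0, 0, 1, 0, 0.0098, -0.012, 0, 0, 0, 1, 0, 0.011, -0.011, 0, 0, 0]}}

```text
time: 3.9
position: [0.451, -0.1447, 0.1945]
tool_rot: [3.141, -0.004, -0.087]
ft_force: [5.6, -3.2, -6.9]
gripper_width: 0.0104
```

>>> {"op": "carry_out", "data": {"moves": [1, 0, 0.012, -0.0098, 0, 0, 0, 1, 0, 0.013, -0.0084, 0, 0, 0, 1, 0, 0.0138, -0.007, 0, 0, 0, 1, 0, 0.0145, -0.0056, 0, 0, 0, 1, 0, 0.015, -0.004, 0, 0, 0, 1, 0, 0.0153, -0.0024, 0, 0, 0, 1, 0, 0.0155, -0.0008, 0, 0, 0, 1, 0, 0.0155, 0.0008, 0, 0, 0]}}

```text
time: 4.57
position: [0.4415, -0.2584, 0.2321]
tool_rot: [3.141, -0.004, -0.086]
ft_force: [3.2, 0.5, 3.6]
gripper_width: 0.0109
```

>>> {"op": "carry_out", "data": {"moves": [1, 0, 0.0153, 0.0024, 0, 0, 0, 1, 0, 0.013, 0.0035, 0, 0, 0, 1, 0, 0, 0, 0, 0, 0, 1, 0, 0, 0, 0, 0, 0]}}

```text
time: 4.9
position: [0.4388, -0.288, 0.2255]
tool_rot: [3.139, -0.004, -0.088]
ft_force: [2.7, -2.0, 5.8]
gripper_width: 0.0105
```

```bash
python3 - <<'E'
from h import *
f=manip.grab_frame("scene"); crop(f["image"],180,150,380,300,4,"s2.png"); s=manip.read_state(); print(s["position"],s["tool_rot"],s["ft_force"].round(1))
E
```

```text
[ 0.43888439 -0.28763517  0.22562715] [ 3.13936577 -0.00432275 -0.08781687] [ 4.1 -2.4  5.5]
```

View pics/s2.png

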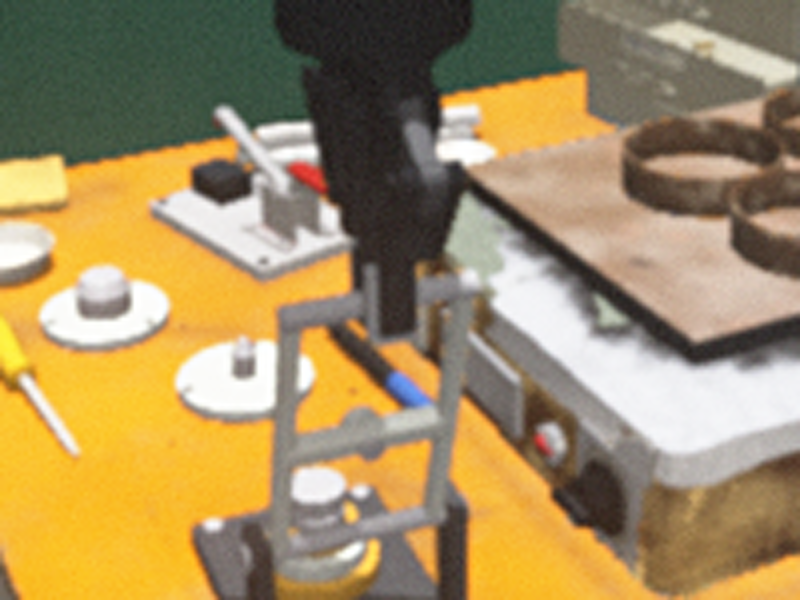

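>>> {"op": "carry_out", "data": {"moves": [-0.2, 0, 0, 0, 0, 0, 0, -0.2, 0, 0, 0, 0, 0, 0, -0.2, 0, 0, 0, 0, 0, 0, -0.2, 0, 0, -0.01, 0, 0, 0, -0.2, 0, 0, -0.03, 0, 0, 0, -0.2, 0, 0, -0.03, 0, 0, 0, -0.2, 0, -0.03, 0, 0, 0, 0, -0.2, 0, -0.04, 0, 0, 0, 0]}}

```text
time: 5.62
position: [0.4436, -0.2193, 0.296]
tool_rot: [3.14, -0.003, -0.094]
ft_force: [0.8, 0.3, -0.2]
gripper_width: 0.0516
```

```bash
python3 - <<'E'
from h import *
s,f=wrist(); cv2.imwrite("pics/w5.png",f["image"]); print(s["position"],s["tool_rot"],s["ft_force"].round(1),s["joint_vel"].round(2))
f=manip.grab_frame("scene"); crop(f["image"],180,150,380,300,4,"s3.png")
E
```

```text
[ 0.44362531 -0.21933733  0.29602901] [ 3.13959356e+00 -3.07602550e-03 -9.39849025e-02] [ 0.8  0.3 -0.2] [-0.5  -0.4  -0.43  0.5  -0.12 -0.06 -0.86]
```

View pics/w5.png

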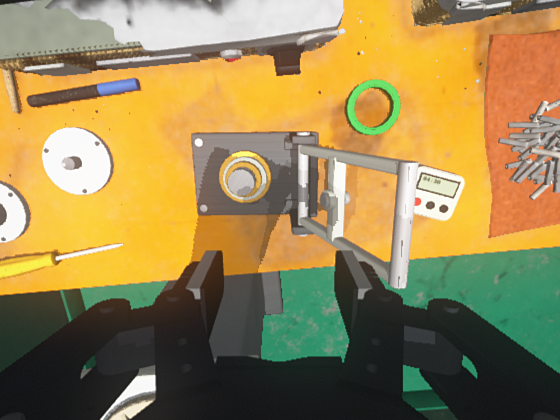

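View pics/s3.png

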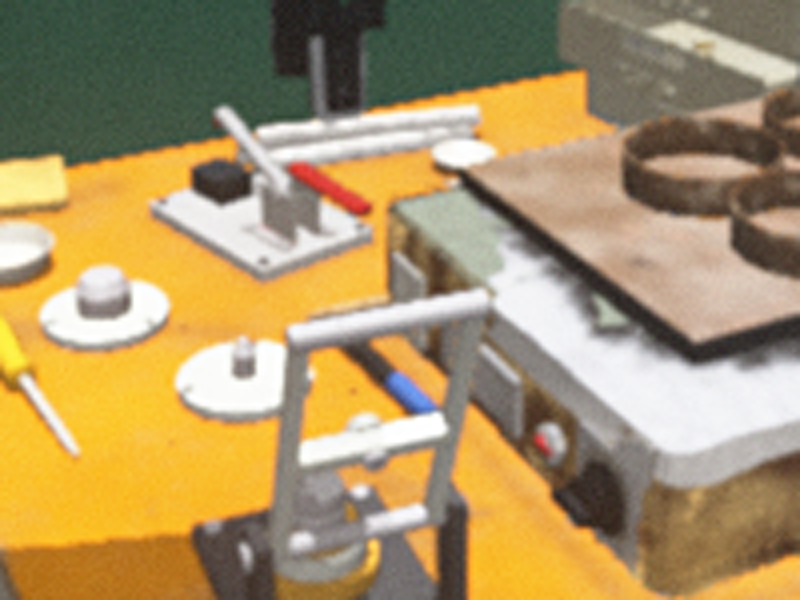

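>>> {"op": "carry_out", "data": {"moves": [-0.2, -0.0015, -0.02, 0.03, 0, 0, 0, -0.2, -0.002, -0.02, 0.03, 0, 0, 0, -0.2, 0, 0, 0.035, 0, 0, 0, -0.2, 0, 0, 0, 0, 0, 0, -0.2, 0, 0, 0, 0, 0, 0, -0.2, 0, 0, 0, 0, 0, 0]}}

```text
time: 6.22
position: [0.4445, -0.1773, 0.2007]
tool_rot: [3.141, -0.002, -0.088]
ft_force: [0.1, -0.1, 0.8]
gripper_width: 0.051
```

```bash
python3 - <<'E'
from h import *
s,f=wrist(); crop(f["image"],200,130,360,280,5,"w6.png"); print(s["position"],s["tool_rot"],s["ft_force"].round(1),s["joint_vel"].round(2))
import pickle; pickle.dump((s,f),open("w6.pkl","wb"))
E
```

```text
[ 0.44446514 -0.17727801  0.20074491] [ 3.14103743e+00 -1.66840956e-03 -8.81387954e-02] [ 0.1 -0.1  0.8] [ 0.   -0.01 -0.   -0.02 -0.   -0.01 -0.  ]
```

View pics/w6.png

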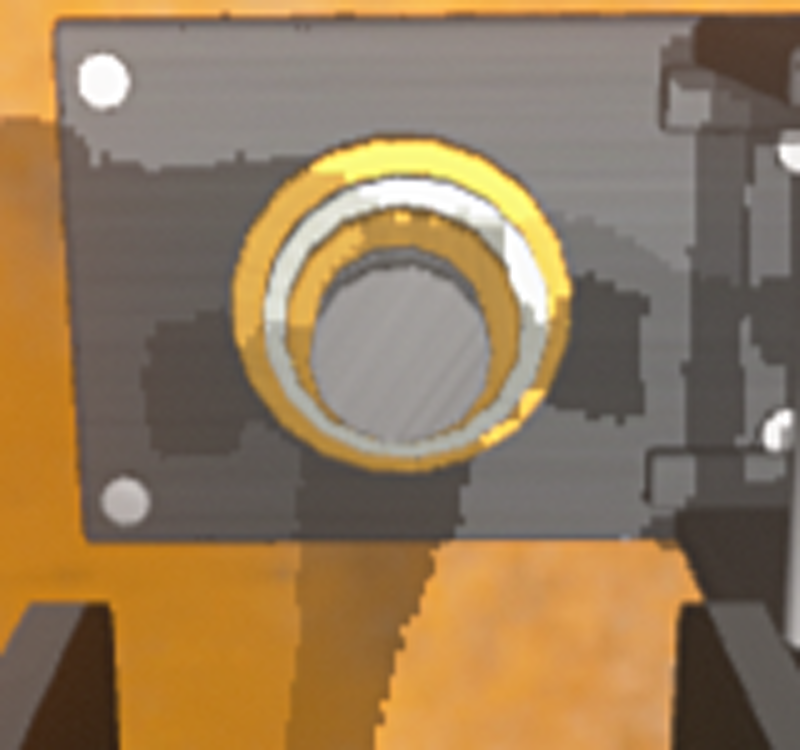

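```bash
python3 - <<'E'
from h import *
import pickle; s,f=pickle.load(open("w6.pkl","rb"))
for n,u,v,z in [("cap",400,352,.064),("capL",310,350,.064),("capR",490,350,.064),("smL",285,310,.044),("smR",520,320,.044),("sepL",263,305,.034),("sepR",549,315,.034),("bigL",232,305,.024),("bigR",572,300,.024),("bigT",400,135,.024),("bigB",405,472,.024)]:
    print(n,back(f,200+u/5,130+v/5,z).round(4))
E
```

```text
cap [ 0.4468 -0.177   0.064 ]
capL [ 0.4484 -0.1625  0.064 ]
capR [ 0.4458 -0.1916  0.064 ]
smL [ 0.451  -0.1574  0.044 ]
smR [ 0.4456 -0.1979  0.044 ]
sepL [ 0.4501 -0.1527  0.034 ]
sepR [ 0.4437 -0.2038  0.034 ]
bigL [ 0.4484 -0.146   0.024 ]
bigR [ 0.4438 -0.209   0.024 ]
bigT [ 0.477  -0.1798  0.024 ]
bigB [ 0.4131 -0.1752  0.024 ]
```

>>> {"op": "carry_out", "data": {"moves": [-0.2, 0.002, 0, 0.03, 0, 0, 0, -0.2, 0, 0, 0.03, 0, 0, 0, -0.2, 0, 0, 0.03, 0, 0, 0, -0.2, 0, 0, 0.025, 0, 0, 0, -0.2, 0, 0, 0.018, 0, 0, 0, -0.2, 0, 0, 0, 0, 0, 0, -0.2, 0, 0, 0, 0, 0, 0]}}

```text
time: 6.85
position: [0.4465, -0.1773, 0.0669]
tool_rot: [3.141, -0.001, -0.088]
ft_force: [1.0, 0.6, 1.1]
gripper_width: 0.0509
```

```bash
python3 - <<'E'
from h import *
s,f=wrist(); cv2.imwrite("pics/w7.png",f["image"]); print(s["position"],s["tool_rot"],s["ft_force"].round(1),s["joint_vel"].round(2))
E
```

```text
[ 0.44651356 -0.17730454  0.06688515] [ 3.14149077e+00 -7.15390815e-04 -8.82030890e-02] [1.  0.6 1.1] [-0.   -0.03 -0.01 -0.02 -0.01  0.01  0.  ]
```

View pics/w7.png

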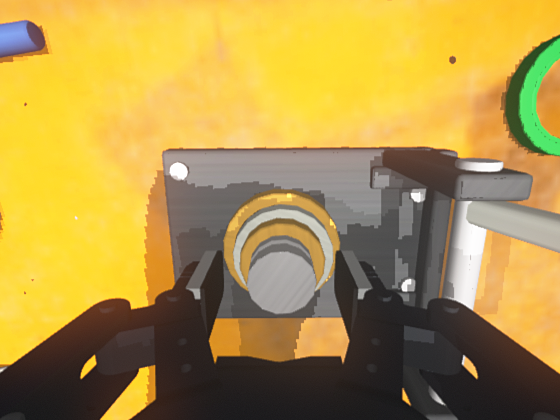

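Cap (282,282) is centred between the jaws. Close.

>>> {"op": "carry_out", "data": {"moves": [1, 0, 0, 0, 0, 0, 0, 1, 0, 0, 0, 0, 0, 0, 1, 0, 0, 0, 0, 0, 0, 1, 0, 0, 0, 0, 0, 0, 1, 0, 0, 0, 0, 0, 0], "grip_force": 35}}

```text
time: 7.32
position: [0.4472, -0.1772, 0.0679]
tool_rot: [3.14, -0.004, -0.087]
ft_force: [-1.2, -0.0, 7.5]
gripper_width: 0.0283
```

>>> {"op": "carry_out", "data": {"moves": [1, 0, 0, -0.005, 0, 0, 0, 1, 0, 0, -0.015, 0, 0, 0, 1, 0, 0, -0.03, 0, 0, 0, 1, 0, 0, -0.03, 0, 0, 0, 1, 0, 0, -0.03, 0, 0, 0, 1, 0, 0, -0.02, 0, 0, 0, 1, 0, 0, 0, 0, 0, 0]}}

```text
time: 7.9
position: [0.4482, -0.1772, 0.2015]
tool_rot: [3.139, -0.008, -0.087]
ft_force: [1.4, -0.3, -0.6]
gripper_width: 0.0282
```

```bash
python3 - <<'E'
from h import *
s,f=wrist(); cv2.imwrite("pics/w8.png",f["image"]); print(s["position"],s["tool_rot"],s["ft_force"].round(1),s["joint_vel"].round(2),s["gripper_width"])
f=manip.grab_frame("top"); crop(f["image"],150,210,350,310,4,"t6.png")
E
```

```text
[ 0.44821198 -0.17719954  0.20147637] [ 3.13857999 -0.00840638 -0.08714258] [ 1.4 -0.3 -0.6] [-0.    0.04  0.    0.08  0.02 -0.08 -0.02] 0.028150426481871195
```

View pics/w8.png

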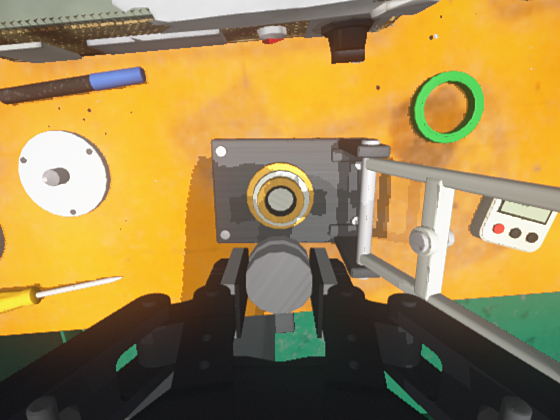

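>>> {"op": "carry_out", "data": {"moves": [1, -0.001, -0.03, 0, 0, 0, 0, 1, -0.001, -0.04, 0, 0, 0, 0, 1, -0.001, -0.04, 0, 0, 0, 0, 1, -0.001, -0.04, 0, 0, 0, 0, 1, -0.001, -0.04, 0, 0, 0, 0, 1, -0.002, -0.04, 0, 0, 0, 0, 1, -0.015, -0.034, 0, 0, 0, 0, 1, -0.015, -0.034, 0, 0, 0, 0]}}

```text
time: 8.67
position: [0.4335, 0.1254, 0.1945]
tool_rot: [-3.141, 0.002, -0.087]
ft_force: [0.2, -0.1, -0.5]
gripper_width: 0.0279
```

>>> {"op": "carry_out", "data": {"moves": [1, -0.015, -0.034, 0, 0, 0, 0, 1, -0.015, -0.034, 0, 0, 0, 0, 1, -0.015, -0.034, 0, 0, 0, 0, 1, -0.018, -0.032, 0, 0, 0, 0, 1, 0, 0, 0, 0, 0, 0, 1, 0, 0, 0, 0, 0, 0, 1, 0, 0, 0, 0, 0, 0]}}

```text
time: 9.25
position: [0.3835, 0.2618, 0.1948]
tool_rot: [3.14, 0.001, -0.087]
ft_force: [0.3, -0.3, -0.9]
gripper_width: 0.0283
```

```bash
python3 - <<'E'
from h import *
s,f=wrist(); cv2.imwrite("pics/w9.png",f["image"]); print(s["position"],s["tool_rot"],s["qpos"].round(2),s["joint_vel"].round(2),s["gripper_width"])
import pickle; pickle.dump((s,f),open("w9.pkl","wb"))
E
```

```text
[0.38345621 0.26177539 0.19478341] [ 3.14041237e+00  1.45614066e-03 -8.68942866e-02] [ 0.09  0.14 -0.81  1.84  0.11  1.2  -2.42] [ 0.02 -0.01  0.02 -0.    0.    0.    0.  ] 0.028304901443457466
```

View pics/w9.png

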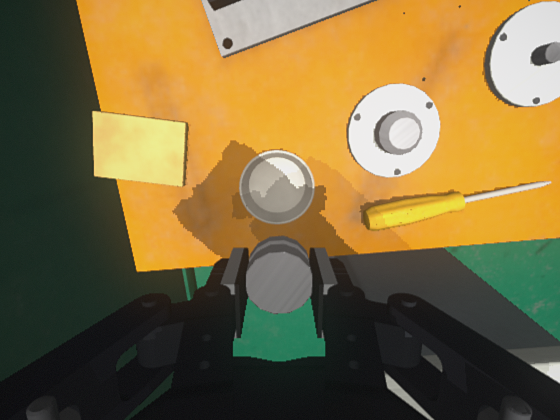

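```bash
python3 - <<'E'
from h import *
import pickle; s,f=pickle.load(open("w9.pkl","rb"))
crop(f["image"],80,95,220,200,5,"w9a.png");crop(f["image"],210,130,350,235,5,"w9b.png");crop(f["image"],330,70,470,190,5,"w9c.png")
E
```

```text
(no output)
```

View pics/w9a.png

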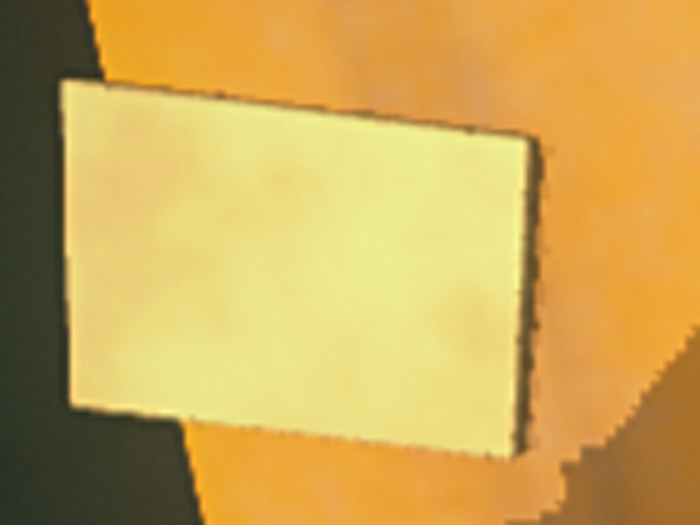

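View pics/w9b.png

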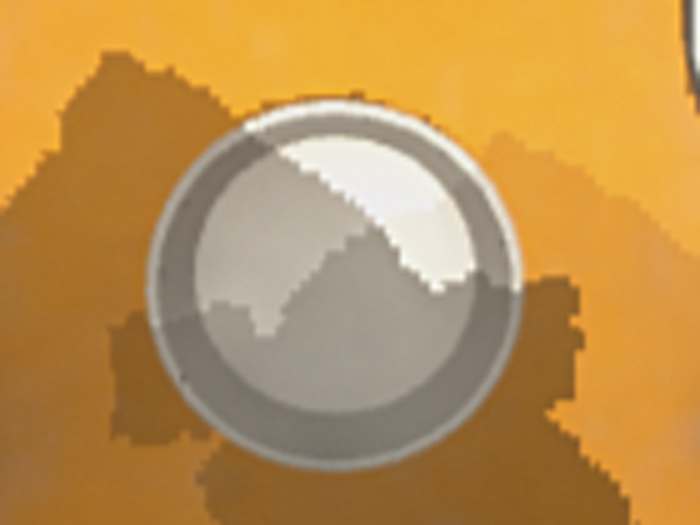

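View pics/w9c.png

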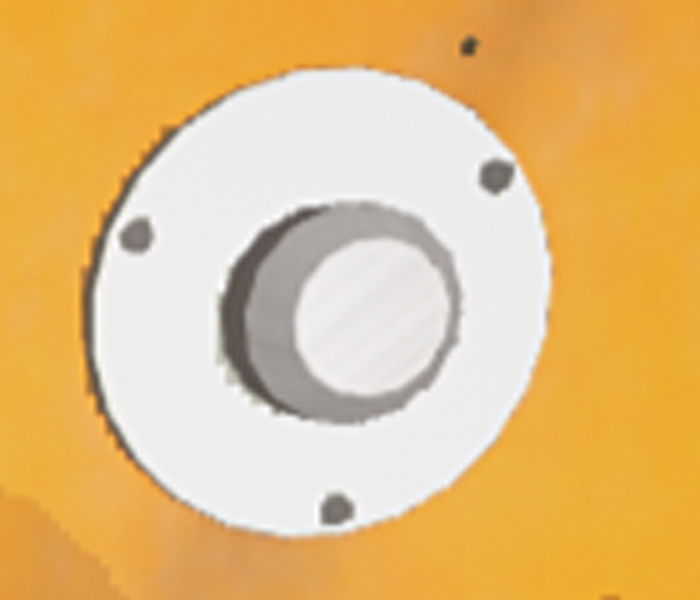

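```bash
python3 - <<'E'
from h import *
import pickle; s,f=pickle.load(open("w9.pkl","rb"))
b=np.array([back(f,80+u/5,95+v/5,.01) for u,v in [(62,80),(530,135),(518,458),(71,407)]])
print("block",b.mean(0).round(4)); print([np.linalg.norm(b[i]-b[(i+1)%4]).round(4) for i in range(4)], b.round(3))
d=np.array([back(f,210+u/5,130+v/5,.019) for u,v in [(148,283),(522,285),(335,98),(340,470)]]); print("rim",d.round(4),d[:2].mean(0),d[2:].mean(0))
d=np.array([back(f,210+u/5,130+v/5,.003) for u,v in [(194,275),(476,275),(335,137),(335,412)]]); print("floor",d.round(4),d[:2].mean(0),d[2:].mean(0))
d=np.array([back(f,330+u/5,70+v/5,.01) for u,v in [(92,300),(550,300),(340,67),(300,536)]]); print("thick foot",d.round(4),d[:2].mean(0),d[2:].mean(0))
print("top",back(f,330+374/5,70+316/5,.035))
# cap in hand: top face
f8=f
E
```

```text
block [0.4322 0.3879 0.01  ]
[np.float64(0.0834), np.float64(0.0598), np.float64(0.084), np.float64(0.0596)] [[0.47  0.423 0.01 ]
 [0.453 0.341 0.01 ]
 [0.395 0.353 0.01 ]
 [0.412 0.435 0.01 ]]
rim [[0.3917 0.2986 0.019 ]
 [0.3853 0.2299 0.019 ]
 [0.4224 0.2613 0.019 ]
 [0.3525 0.2665 0.019 ]] [0.38852436 0.26428758 0.019     ] [0.38740594 0.26391781 0.019     ]
floor [[0.3893 0.2918 0.003 ]
 [0.3845 0.2372 0.003 ]
 [0.4135 0.2622 0.003 ]
 [0.3593 0.2669 0.003 ]] [0.38691989 0.26449841 0.003     ] [0.38640116 0.2645463  0.003     ]
thick foot [[0.4334 0.1953 0.01  ]
 [0.4262 0.1125 0.01  ]
 [0.4694 0.1509 0.01  ]
 [0.3866 0.1575 0.01  ]] [0.42978827 0.15389089 0.01      ] [0.42799753 0.15419894 0.01      ]
top [0.42818207 0.15345311 0.035     ]
```

>>> {"op": "carry_out", "data": {"moves": [1, 0.003, -0.003, 0.02, 0, 0, 0, 1, 0, 0, 0.035, 0, 0, 0, 1, 0, 0, 0.035, 0, 0, 0, 1, 0, 0, 0.03, 0, 0, 0, 1, 0, 0, 0.02, 0, 0, 0, 1, 0, 0, 0, 0, 0, 0, 1, 0, 0, 0, 0, 0, 0]}}

```text
time: 9.88
position: [0.3869, 0.2638, 0.0551]
tool_rot: [3.14, 0.002, -0.089]
ft_force: [0.2, 0.9, -0.4]
gripper_width: 0.0283
```

```bash
python3 - <<'E'
from h import *
s,f=wrist(); cv2.imwrite("pics/w10.png",f["image"]); print(s["position"],s["tool_rot"],s["ft_force"].round(2),s["joint_vel"].round(2),s["gripper_width"])
E
```

```text
[0.386886   0.26377828 0.05506428] [ 3.14010454e+00  2.49829255e-03 -8.92201372e-02] [ 0.21  0.85 -0.35] [ 0.   -0.04 -0.02 -0.04 -0.01  0.01  0.01] 0.028337964424164752
```

View pics/w10.png

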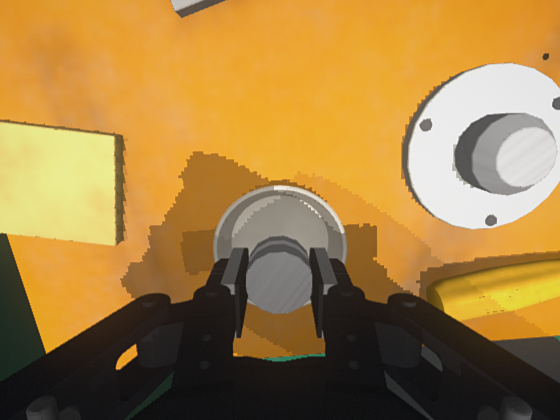

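>>> {"op": "carry_out", "data": {"moves": [1, 0, 0, 0.01, 0, 0, 0, 1, 0, 0, 0.008, 0, 0, 0, 1, 0, 0, 0.003, 0, 0, 0, 1, 0, 0, 0, 0, 0, 0]}}

```text
time: 10.27
position: [0.3868, 0.2649, 0.0342]
tool_rot: [3.141, 0.001, -0.087]
ft_force: [0.5, 0.2, -0.6]
gripper_width: 0.0282
```

>>> {"op": "carry_out", "data": {"moves": [1, 0, 0, 0.0015, 0, 0, 0, 1, 0, 0, 0.0015, 0, 0, 0, 1, 0, 0, 0, 0, 0, 0]}}

```text
time: 10.52
position: [0.3873, 0.2655, 0.0322]
tool_rot: [-3.141, -0.001, -0.087]
ft_force: [-1.1, -1.4, 3.6]
gripper_width: 0.0281
```

>>> {"op": "carry_out", "data": {"moves": [0.15, 0, 0, 0, 0, 0, 0, 0.15, 0, 0, 0, 0, 0, 0, 0.15, 0, 0, 0, 0, 0, 0, 0.15, 0, 0, -0.004, 0, 0, 0]}}

```text
time: 10.85
position: [0.3867, 0.265, 0.0354]
tool_rot: [3.141, 0.001, -0.087]
ft_force: [-0.6, 0.3, -0.0]
gripper_width: 0.0363
```

```bash
python3 - <<'E'
from h import *
s,f=wrist(); crop(f["image"],180,150,380,300,4,"w11.png"); print(s["position"],s["tool_rot"],s["ft_force"].round(2),s["joint_vel"].round(2),s["gripper_width"])
E
```

```text
[0.38671002 0.26504208 0.03537737] [ 3.14117910e+00  8.11627053e-04 -8.72650152e-02] [-0.61  0.35 -0.02] [ 0.05 -0.09 -0.05 -0.04 -0.09  0.11  0.08] 0.036316672398362636
```

View pics/w11.png

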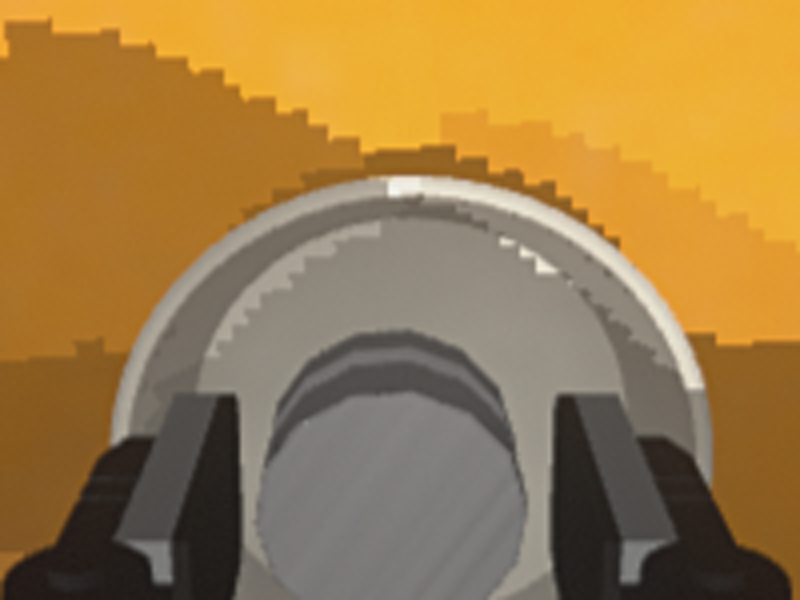

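>>> {"op": "carry_out", "data": {"moves": [0.15, 0, 0, -0.01, 0, 0, 0, 0.15, 0, 0, -0.02, 0, 0, 0, 0.15, 0, 0, -0.035, 0, 0, 0, 0.15, 0, 0, -0.04, 0, 0, 0, 0, 0, 0, -0.04, 0, 0, 0, -0.2, 0, 0, -0.02, 0, 0, 0, -0.2, 0, 0, 0, 0, 0, 0, -0.2, 0, 0, 0, 0, 0, 0]}}

```text
time: 11.57
position: [0.3877, 0.2658, 0.2027]
tool_rot: [-3.14, -0.004, -0.087]
ft_force: [0.9, -0.1, -0.7]
gripper_width: 0.0513
```

```bash
python3 - <<'E'
from h import *
s,f=wrist(); crop(f["image"],180,150,380,300,4,"w12.png"); print(s["position"],s["tool_rot"],s["ft_force"].round(2),s["joint_vel"].round(2),s["gripper_width"])
import pickle; pickle.dump((s,f),open("w12.pkl","wb"))
f=manip.grab_frame("scene"); crop(f["image"],140,150,340,300,4,"s4.png")
E
```

```text
[0.3876574  0.26576161 0.20269533] [-3.14021673 -0.00350592 -0.08734652] [ 0.92 -0.15 -0.7 ] [-0.01  0.04  0.01  0.05  0.01 -0.02 -0.01] 0.051289654829402474
```

View pics/w12.png

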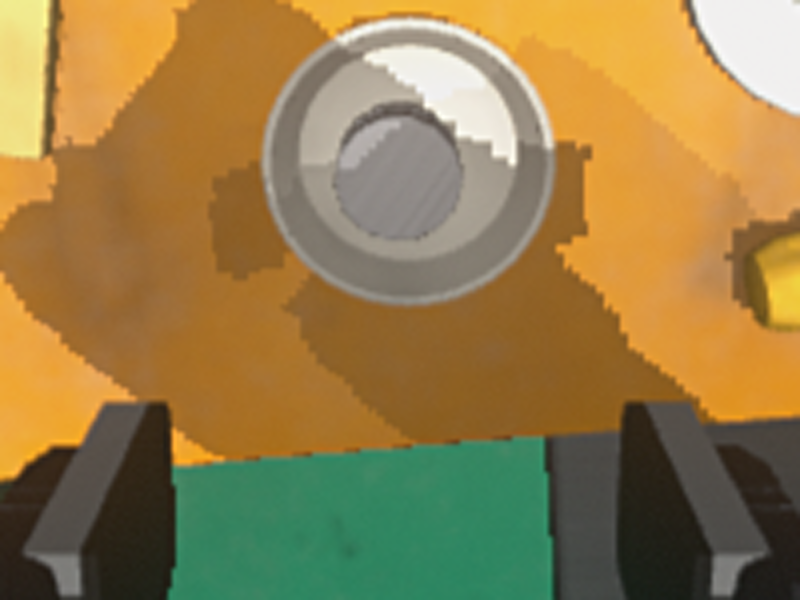

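View pics/s4.png

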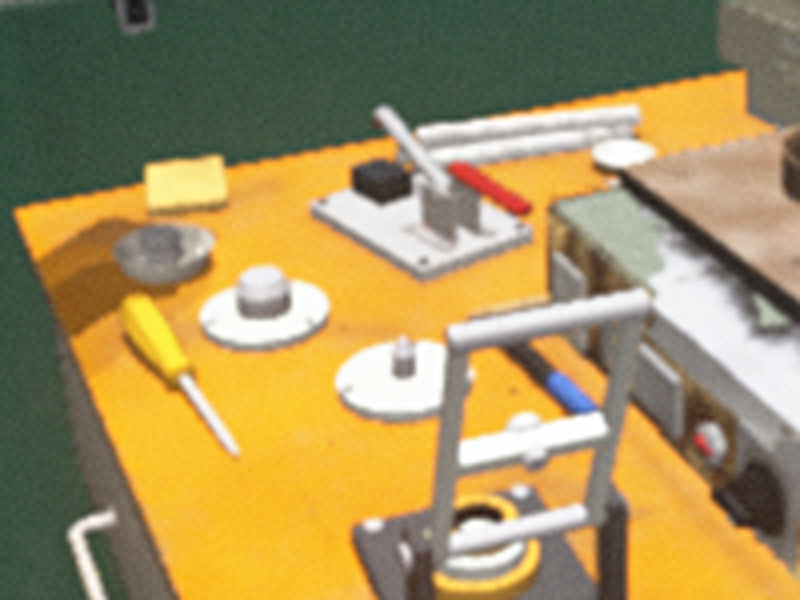

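```bash
python3 - <<'E'
from h import *
import pickle; s,f=pickle.load(open("w12.pkl","rb"))
print("captop",back(f,180+399/4,150+177/4,.028),"rim",back(f,180+409/4,150+160/4,.019))
E
```

```text
captop [0.3866373  0.26671315 0.028     ] rim [0.38848311 0.26415695 0.019     ]
```

>>> {"op": "carry_out", "data": {"moves": [-0.3, 0.015, 0.034, 0, 0, 0, 0, -0.3, 0.015, 0.034, 0, 0, 0, 0, -0.3, 0.015, 0.035, 0, 0, 0, 0, -0.3, 0.015, 0.035, 0, 0, 0, 0, -0.3, 0.015, 0.035, 0, 0, 0, 0, -0.3, 0.016, 0.035, 0, 0, 0, 0, -0.3, 0.001, 0.038, 0, 0, 0, 0, -0.3, 0.001, 0.038, 0, 0, 0, 0]}}

```text
time: 12.33
position: [0.4541, -0.0274, 0.1993]
tool_rot: [-3.141, 0.003, -0.087]
ft_force: [1.2, -0.2, 0.1]
gripper_width: 0.0557
```

>>> {"op": "carry_out", "data": {"moves": [-0.3, 0.001, 0.038, 0, 0, 0, 0, -0.3, 0.001, 0.038, 0, 0, 0, 0, -0.3, 0.001, 0.038, 0, 0, 0, 0, -0.3, 0.001, 0.038, 0, 0, 0, 0, -0.3, 0, 0, 0.03, 0, 0, 0, -0.3, 0, 0, 0, 0, 0, 0, -0.3, 0, 0, 0, 0, 0, 0, -0.3, 0, 0, 0, 0, 0, 0]}}

```text
time: 13.0
position: [0.4457, -0.1761, 0.1707]
tool_rot: [-3.14, 0.001, -0.085]
ft_force: [-0.3, 0.3, 0.7]
gripper_width: 0.0552
```

```bash
python3 - <<'E'
from h import *
s,f=wrist(); crop(f["image"],180,130,380,280,4,"w13.png"); print(s["position"],s["tool_rot"],s["ft_force"].round(2),s["joint_vel"].round(2),s["gripper_width"])
import pickle; pickle.dump((s,f),open("w13.pkl","wb"))
E
```

```text
[ 0.44568367 -0.17610524  0.17073839] [-3.14040582e+00  1.24285031e-03 -8.52240306e-02] [-0.28  0.28  0.71] [-0.01 -0.02 -0.01 -0.02  0.   -0.   -0.  ] 0.05515551516019754
```

View pics/w13.png

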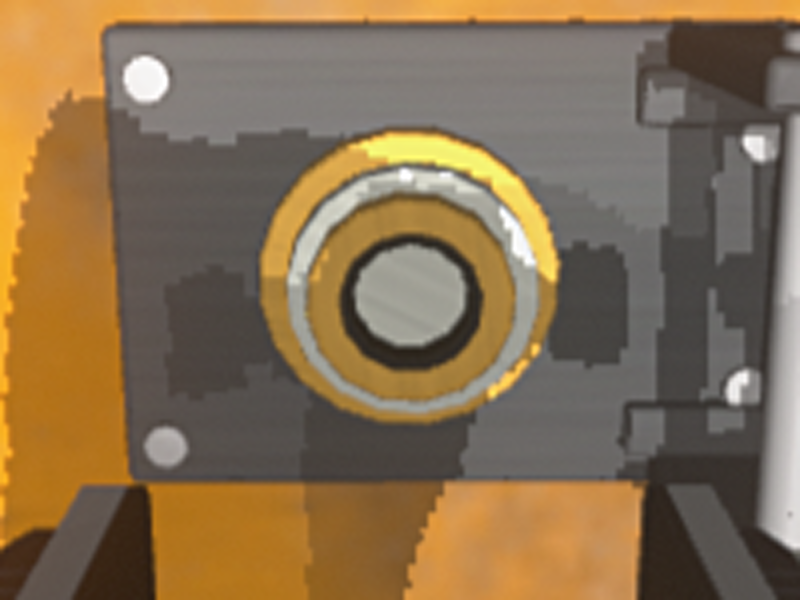

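```bash
python3 - <<'E'
from h import *
import pickle; s,f=pickle.load(open("w13.pkl","rb"))
for n,u,v,z in [("sm",411,302,.044),("smL",306,300,.044),("smR",517,300,.044),("smT",411,195,.044),("bigL",260,280,.024),("bigR",558,280,.024)]:
    print(n,back(f,180+u/4,130+v/4,z).round(4))
E
```

```text
sm [ 0.4459 -0.1776  0.044 ]
smL [ 0.448  -0.1571  0.044 ]
smR [ 0.4445 -0.1983  0.044 ]
smT [ 0.4671 -0.1793  0.044 ]
bigL [ 0.4479 -0.146   0.024 ]
bigR [ 0.4426 -0.2086  0.024 ]
```

>>> {"op": "carry_out", "data": {"moves": [-0.3, 0.0005, 0.0015, 0.025, 0, 0, 0, -0.3, 0, 0, 0.035, 0, 0, 0, -0.3, 0, 0, 0.03, 0, 0, 0, -0.3, 0, 0, 0.018, 0, 0, 0, -0.3, 0, 0, 0.005, 0, 0, 0, -0.3, 0, 0, 0, 0, 0, 0, -0.3, 0, 0, 0, 0, 0, 0]}}

```text
time: 13.63
position: [0.4472, -0.1787, 0.0592]
tool_rot: [3.141, -0.002, -0.086]
ft_force: [-0.4, 0.4, 1.0]
gripper_width: 0.0558
```

```bash
python3 - <<'E'
from h import *
s,f=wrist(); crop(f["image"],180,150,380,300,4,"w14.png"); print(s["position"],s["tool_rot"],s["ft_force"].round(1),s["joint_vel"].round(2))
f=manip.grab_frame("scene"); crop(f["image"],180,200,340,320,5,"s5.png")
E
```

```text
[ 0.44724066 -0.17874268  0.05919654] [ 3.14126520e+00 -1.85699870e-03 -8.61061013e-02] [-0.4  0.4  1. ] [ 0.01 -0.02  0.   -0.01  0.   -0.   -0.  ]
```

View pics/w14.png

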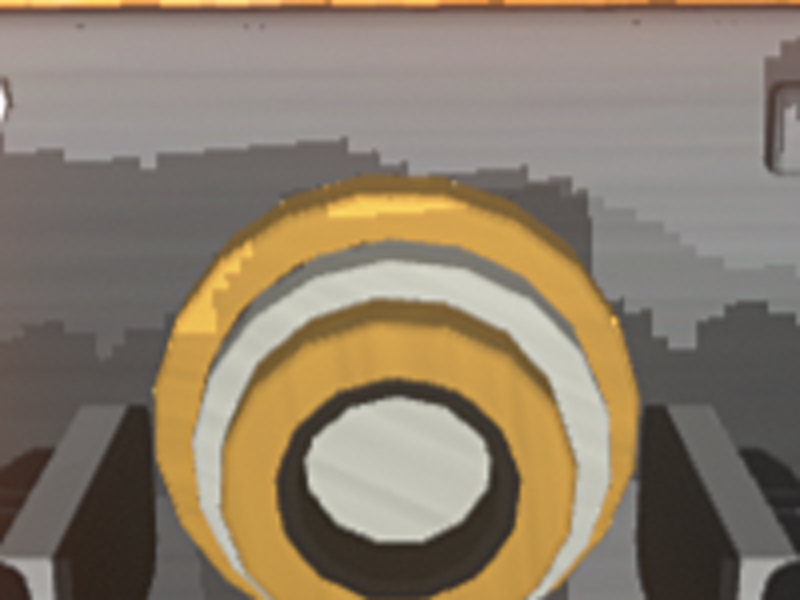

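View pics/s5.png

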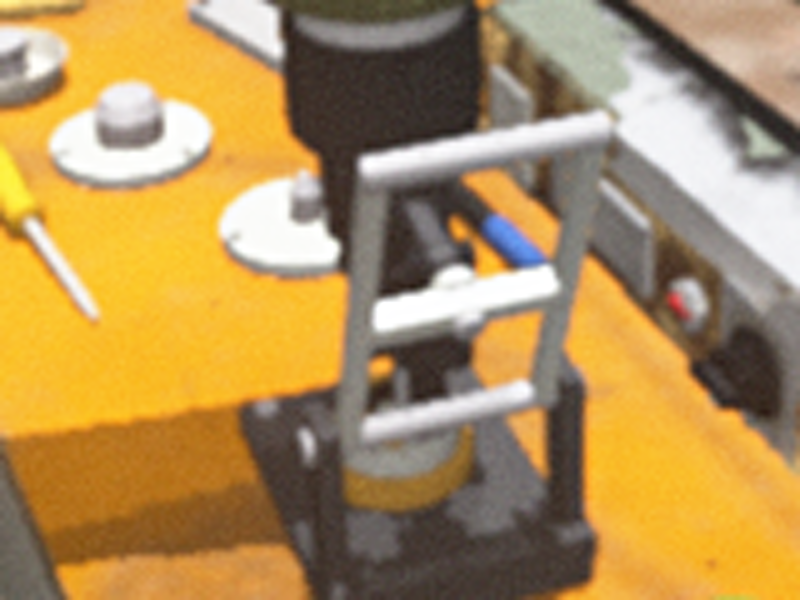

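>>> {"op": "carry_out", "data": {"moves": [-0.3, -0.001, -0.001, 0.004, 0, 0, 0, -0.3, 0, 0, 0, 0, 0, 0, 1, 0, 0, 0, 0, 0, 0, 1, 0, 0, 0, 0, 0, 0, 1, 0, 0, 0, 0, 0, 0, 1, 0, 0, 0, 0, 0, 0, 1, 0, 0, 0, 0, 0, 0], "grip_force": 30}}

```text
time: 14.32
position: [0.4453, -0.178, 0.0544]
tool_rot: [3.141, -0.0, -0.087]
ft_force: [-1.9, 1.1, 6.1]
gripper_width: 0.0385
```

>>> {"op": "carry_out", "data": {"moves": [1, 0, 0, -0.003, 0, 0, 0, 1, 0, 0, -0.007, 0, 0, 0, 1, 0, 0, -0.01, 0, 0, 0, 1, 0, 0, -0.02, 0, 0, 0, 1, 0, 0, 0, 0, 0, 0, 1, 0, 0, 0, 0, 0, 0]}}

```text
time: 14.82
position: [0.4462, -0.1784, 0.0955]
tool_rot: [3.14, -0.003, -0.087]
ft_force: [-0.0, -0.5, -1.1]
gripper_width: 0.0382
```

```bash
python3 - <<'E'
from h import *
s,f=wrist(); crop(f["image"],180,150,380,300,4,"w15.png"); print(s["position"],s["tool_rot"],s["ft_force"].round(1),s["gripper_width"])
f=manip.grab_frame("scene"); crop(f["image"],180,200,340,320,5,"s6.png")
E
```

```text
[ 0.44620559 -0.17840921  0.0954636 ] [ 3.14045736e+00 -3.13473506e-03 -8.74546707e-02] [-0.  -0.5 -1.1] 0.038202622364614115
```

View pics/w15.png

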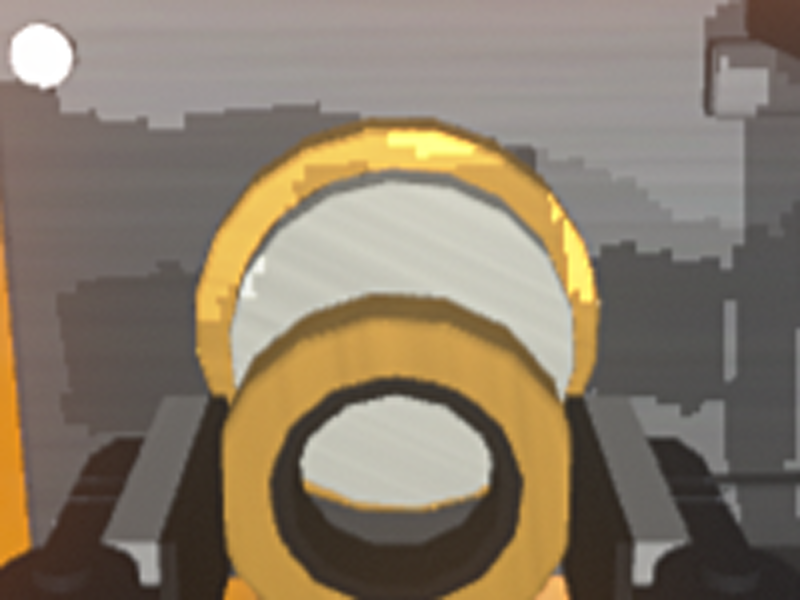

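View pics/s6.png

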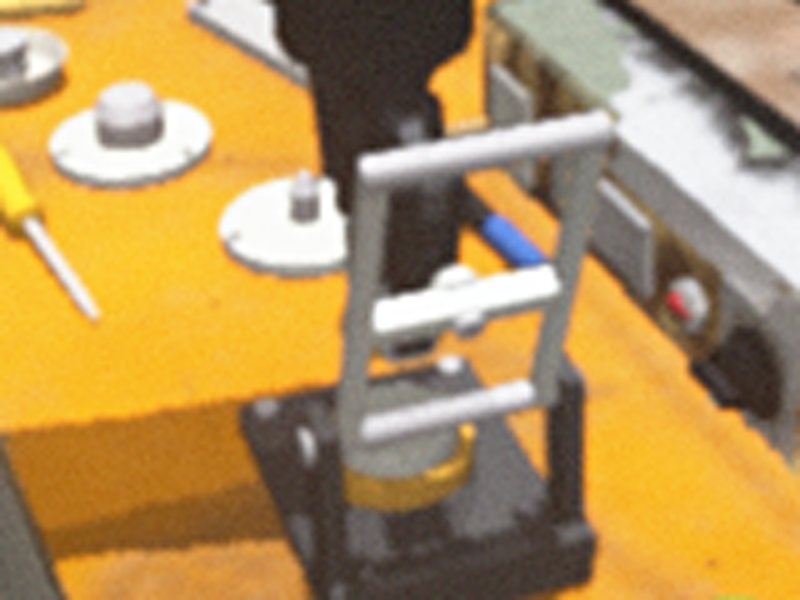

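>>> {"op": "carry_out", "data": {"moves": [1, 0, 0, -0.03, 0, 0, 0, 1, 0, 0, -0.03, 0, 0, 0, 1, 0.003, -0.034, 0, 0, 0, 0, 1, 0.003, -0.035, 0, 0, 0, 0, 1, 0.003, -0.035, 0, 0, 0, 0, 1, 0.003, -0.035, 0, 0, 0, 0, 1, 0.003, -0.035, 0, 0, 0, 0, 1, 0.003, -0.035, 0, 0, 0, 0]}}

```text
time: 15.58
position: [0.4808, 0.0302, 0.1532]
tool_rot: [3.141, 0.001, -0.088]
ft_force: [-0.3, 0.6, -0.8]
gripper_width: 0.0382
```

>>> {"op": "carry_out", "data": {"moves": [1, 0, 0, 0.01, 0, 0, 0, 1, 0, 0, 0, 0, 0, 0, 1, 0, 0, 0, 0, 0, 0]}}

```text
time: 15.83
position: [0.4804, 0.0284, 0.1427]
tool_rot: [3.141, 0.002, -0.087]
ft_force: [0.5, -0.5, -0.1]
gripper_width: 0.0383
```

```bash
python3 - <<'E'
from h import *
s,f=wrist(); crop(f["image"],180,130,380,280,4,"w16.png"); print(s["position"],s["tool_rot"],s["ft_force"].round(1),s["gripper_width"],s["joint_vel"].round(2))
import pickle; pickle.dump((s,f),open("w16.pkl","wb"))
E
```

```text
[0.48043789 0.0283742  0.14273425] [ 3.14133304e+00  2.44958235e-03 -8.66683893e-02] [ 0.5 -0.5 -0.1] 0.03828052684544741 [ 0.02 -0.01  0.02 -0.01 -0.    0.01  0.  ]
```

View pics/w16.png

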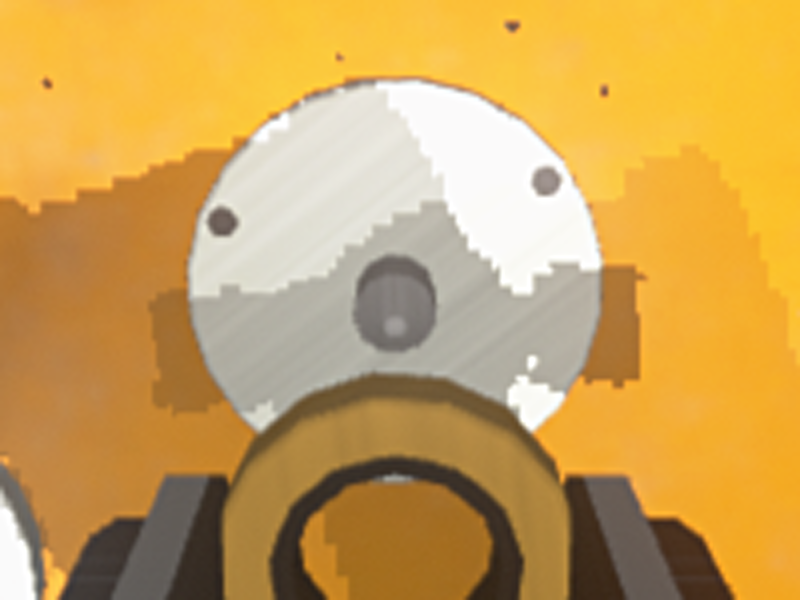

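```bash
python3 - <<'E'
from h import *
import pickle; s,f=pickle.load(open("w16.pkl","rb"))
for n,u,v,z in [("tip",395,326,.035),("L",189,280,.01),("R",602,285,.01),("T",395,78,.01)]:
    print(n,back(f,180+u/4,130+v/4,z).round(4))
# ring: bottom .1427-.0205, top +.010
zt=.1427-.0205+.01
for n,u,v in [("rL",224,500),("rR",570,500),("rT",395,395),("bore L",272,560),("bore R",522,560),("boreT",395,458)]:
    print(n,back(f,180+u/4,130+v/4,zt).round(4))
E
```

```text
tip [0.4814 0.0298 0.035 ]
L [0.4872 0.0706 0.01  ]
R [ 0.479  -0.0115  0.01  ]
T [0.5234 0.0262 0.01  ]
rL [0.4916 0.0477 0.1322]
rR [0.4884 0.01   0.1322]
rT [0.5021 0.0281 0.1322]
bore L [0.484  0.0433 0.1322]
bore R [0.4816 0.0157 0.1322]
boreT [0.4949 0.0287 0.1322]
```

>>> {"op": "carry_out", "data": {"moves": [1, 0.001, -0.001, 0.02, 0, 0, 0, 1, 0, 0, 0.03, 0, 0, 0, 1, 0, 0, 0.02, 0, 0, 0, 1, 0, 0, 0.01, 0, 0, 0, 1, 0, 0, 0, 0, 0, 0, 1, 0, 0, 0, 0, 0, 0]}}

```text
time: 16.38
position: [0.4825, 0.0289, 0.0641]
tool_rot: [-3.142, 0.0, -0.089]
ft_force: [1.4, -0.5, -0.9]
gripper_width: 0.0383
```

```bash
python3 - <<'E'
from h import *
s,f=wrist(); crop(f["image"],180,180,380,330,4,"w17.png"); print(s["position"],s["tool_rot"],s["ft_force"].round(1),s["gripper_width"],s["joint_vel"].round(2))
E
```

```text
[0.48248538 0.02886932 0.06410323] [-3.14153872e+00  3.97924457e-04 -8.85788835e-02] [ 1.4 -0.5 -0.9] 0.038261563952882854 [-0.   -0.02 -0.01 -0.02 -0.    0.    0.  ]
```

View pics/w17.png

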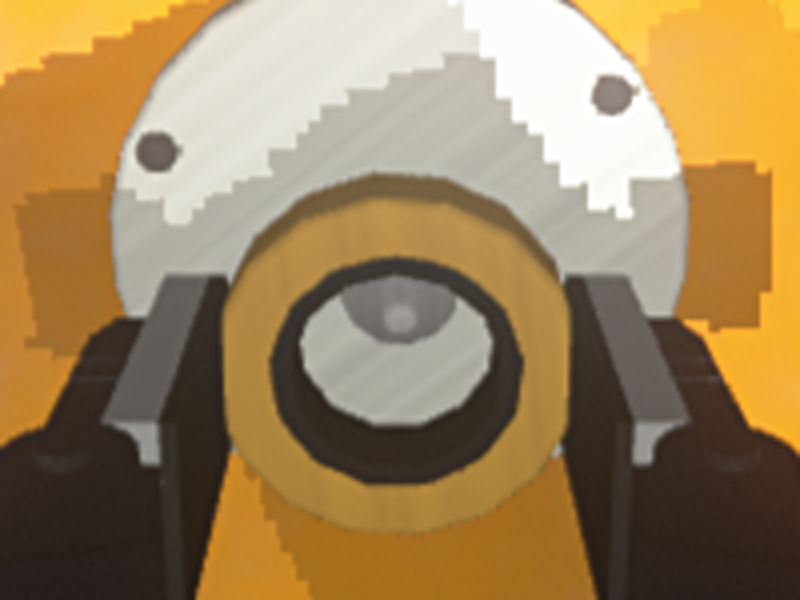

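```bash
python3 - <<'E'
from h import *
s,f=wrist(); p=s["position"]
def q(X): u=proj(f,X)[0]; return ((u-[180,180])*4).round(1)
for dz,n in [(-.0105,"ringtop"),(-.0205,"ringbottom")]:
    print(n,q([p[0],p[1],p[2]+dz]), "front +21", q([p[0]+.021,p[1],p[2]+dz]),"back", q([p[0]-.021,p[1],p[2]+dz]))
print("tip predicted if on axis",q([p[0],p[1],.035]), "tip at est", q([.482,.0297,.035]))
E
```

```text
ringtop [409. 379.] front +21 [392.3 201.4] back [424.4 543.7]
ringbottom [408.1 340.1] front +21 [392.4 172.3] back [422.7 496.4]
tip predicted if on axis [407.4 307.9] tip at est [403.5 316.5]
```

>>> {"op": "carry_out", "data": {"moves": [1, -0.0015, 0.0003, 0.006, 0, 0, 0, 1, 0, 0, 0.008, 0, 0, 0, 1, 0, 0, 0.008, 0, 0, 0, 1, 0, 0, 0.007, 0, 0, 0, 1, 0, 0, 0, 0, 0, 0, 1, 0, 0, 0, 0, 0, 0]}}

```text
time: 16.98
position: [0.4803, 0.0295, 0.034]
tool_rot: [-3.141, 0.002, -0.087]
ft_force: [-0.8, 0.5, -0.1]
gripper_width: 0.0381
```

```bash
python3 - <<'E'
from h import *
s,f=wrist(); crop(f["image"],180,180,380,330,4,"w18.png"); print(s["position"],s["tool_rot"],s["ft_force"].round(1),s["gripper_width"],s["joint_vel"].round(2))
E
```

```text
[0.4802908  0.02951864 0.03404306] [-3.14143414e+00  1.55519798e-03 -8.70563195e-02] [-0.8  0.5 -0.1] 0.03813982486164965 [ 0.   -0.01 -0.   -0.01 -0.    0.01  0.  ]
```

View pics/w18.png

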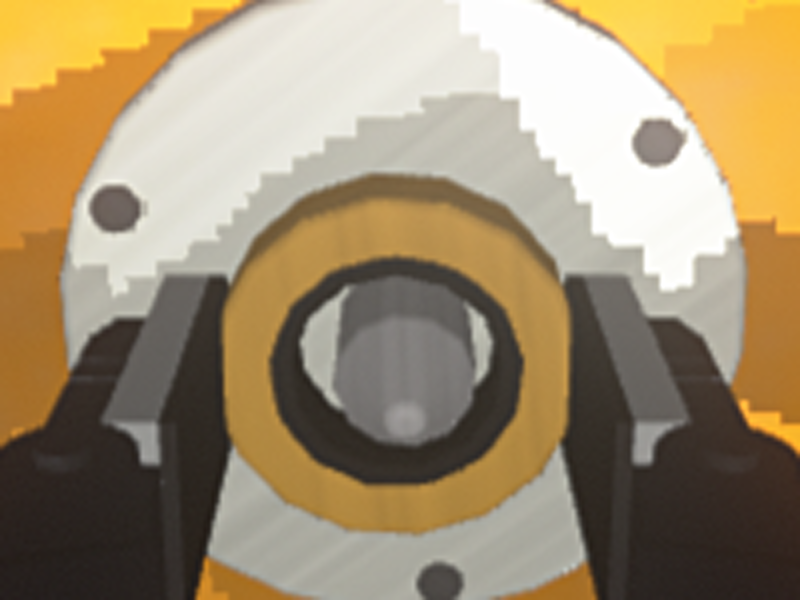

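>>> {"op": "carry_out", "data": {"moves": [1, 0, 0, 0.002, 0, 0, 0, 1, 0, 0, 0.0015, 0, 0, 0, 1, 0, 0, 0, 0, 0, 0]}}

```text
time: 17.28
position: [0.4808, 0.0294, 0.0311]
tool_rot: [-3.142, -0.0, -0.087]
ft_force: [-0.4, -0.2, 0.1]
gripper_width: 0.0384
```

>>> {"op": "carry_out", "data": {"moves": [1, 0, 0, 0.0015, 0, 0, 0, 1, 0, 0, 0, 0, 0, 0]}}

```text
time: 17.45
position: [0.4811, 0.0295, 0.0304]
tool_rot: [3.141, -0.0, -0.087]
ft_force: [-3.5, -0.4, 8.2]
gripper_width: 0.0386
```

>>> {"op": "carry_out", "data": {"moves": [-0.15, 0, 0, 0, 0, 0, 0, -0.15, 0, 0, 0, 0, 0, 0, -0.15, 0, 0, 0, 0, 0, 0, -0.15, 0, 0, -0.005, 0, 0, 0, -0.15, 0, 0, -0.02, 0, 0, 0, -0.15, 0, 0, -0.04, 0, 0, 0, -0.15, 0, 0, -0.04, 0, 0, 0, -0.15, 0, 0, -0.02, 0, 0, 0]}}

```text
time: 18.12
position: [0.4823, 0.0301, 0.1594]
tool_rot: [-3.141, -0.005, -0.087]
ft_force: [1.6, -0.0, -0.2]
gripper_width: 0.049
```

```bash
python3 - <<'E'
from h import *
s,f=wrist(); crop(f["image"],180,130,380,280,4,"w19.png"); print(s["position"],s["tool_rot"],s["ft_force"].round(1),s["gripper_width"],s["joint_vel"].round(2))
f=manip.grab_frame("scene"); crop(f["image"],140,160,340,310,4,"s7.png")
E
```

```text
[0.48234749 0.0300862  0.15939374] [-3.14079238 -0.00484234 -0.08651309] [ 1.6 -0.  -0.2] 0.04904883924995683 [ 0.08 -0.26 -0.03 -0.25 -0.17  0.45  0.14]
```

View pics/w19.png

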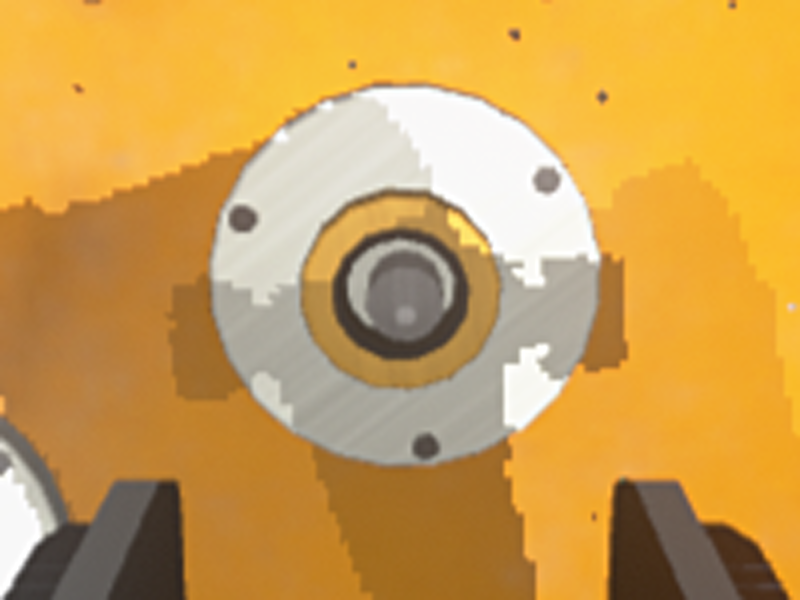

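View pics/s7.png

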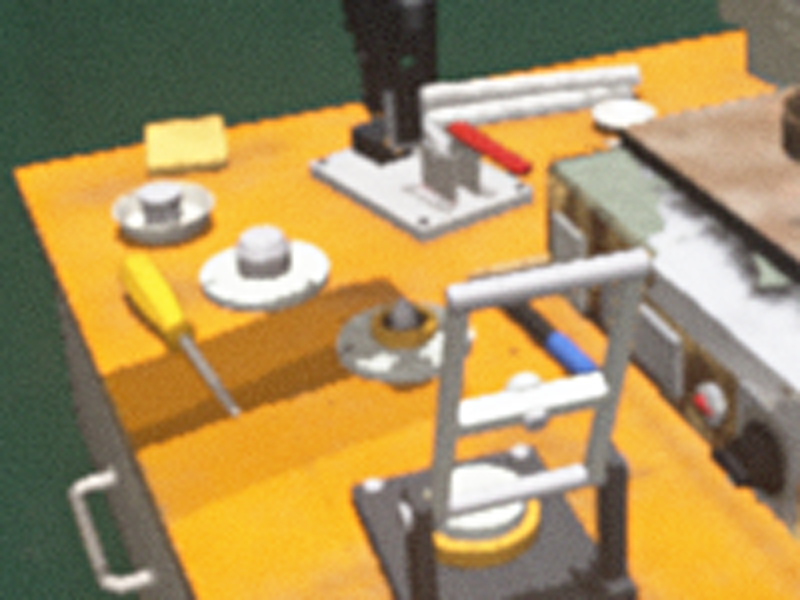

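>>> {"op": "carry_out", "data": {"moves": [-0.6, -0.003, 0.035, 0, 0, 0, 0, -0.6, -0.003, 0.035, 0, 0, 0, 0, -0.6, -0.003, 0.035, 0, 0, 0, 0, -0.6, -0.003, 0.035, 0, 0, 0, 0, -0.6, -0.003, 0.035, 0, 0, 0, 0, -0.6, -0.003, 0.034, 0, 0, 0, 0, -0.6, 0, 0, 0, 0, 0, 0, -0.6, 0, 0, 0, 0, 0, 0]}}

```text
time: 18.88
position: [0.4435, -0.1793, 0.154]
tool_rot: [-3.141, 0.001, -0.092]
ft_force: [0.3, 0.8, -0.8]
gripper_width: 0.0683
```

```bash
python3 - <<'E'
from h import *
s,f=wrist(); crop(f["image"],180,130,380,280,4,"w20.png"); print(s["position"],s["tool_rot"],s["ft_force"].round(2),s["joint_vel"].round(2),s["gripper_width"])
import pickle; pickle.dump((s,f),open("w20.pkl","wb"))
E
```

```text
[ 0.44352889 -0.17933369  0.15401115] [-3.14132555e+00  1.32892188e-03 -9.21996999e-02] [ 0.35  0.81 -0.79] [-0.04 -0.01 -0.06  0.01 -0.01 -0.   -0.02] 0.06827551336381708
```

View pics/w20.png

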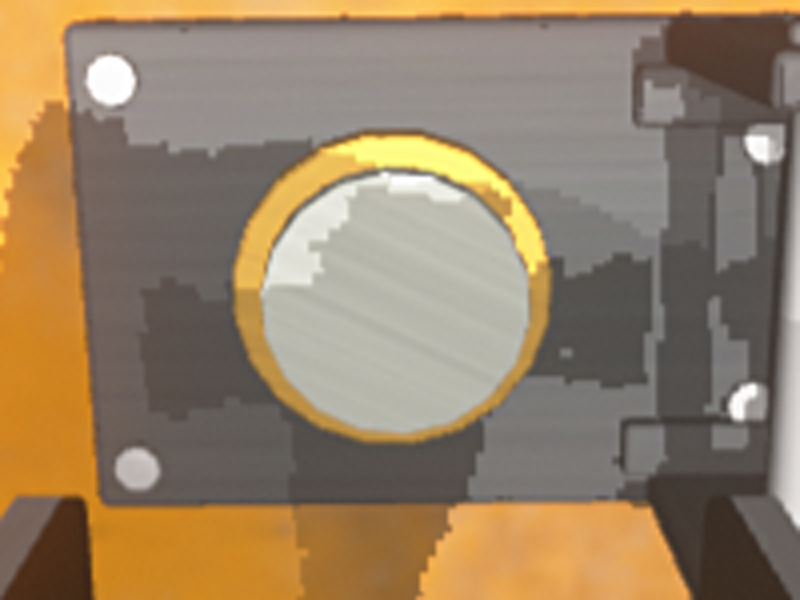

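>>> {"op": "carry_out", "data": {"moves": [-0.6, 0.0023, -0.0018, 0.025, 0, 0, 0, -0.6, 0, 0, 0.035, 0, 0, 0, -0.6, 0, 0, 0.03, 0, 0, 0, -0.6, 0, 0, 0.015, 0, 0, 0, -0.6, 0, 0, 0.005, 0, 0, 0, -0.6, 0, 0, 0, 0, 0, 0, -0.6, 0, 0, 0, 0, 0, 0]}}

```text
time: 19.52
position: [0.4479, -0.1744, 0.0454]
tool_rot: [-3.141, -0.001, -0.085]
ft_force: [1.0, 1.5, -1.1]
gripper_width: 0.0682
```

```bash
python3 - <<'E'
from h import *
s,f=wrist(); crop(f["image"],180,150,380,300,4,"w21.png"); print(s["position"],s["tool_rot"],s["ft_force"].round(2),s["joint_vel"].round(2),s["gripper_width"])
print(back(f,0,0,.034)[:0], proj(f,[.446,-.1777,.034]))
E
```

```text
[ 0.44789212 -0.1744202   0.04538363] [-3.14094348e+00 -5.83588869e-04 -8.53260217e-02] [ 1.04  1.54 -1.1 ] [ 0.01 -0.02  0.   -0.02  0.    0.    0.  ] 0.06817644993523199
[] [[289.85177493 277.09901546]]
```

View pics/w21.png

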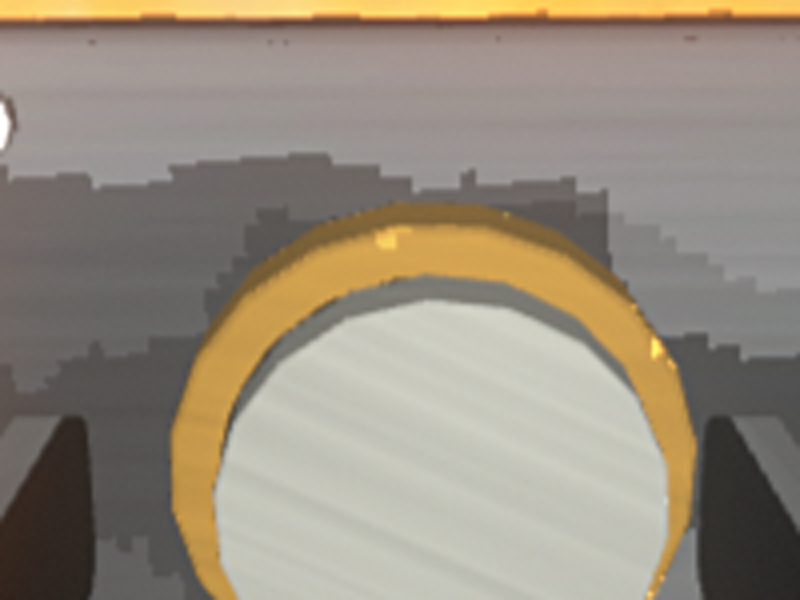

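>>> {"op": "carry_out", "data": {"moves": [-0.6, -0.0015, 0.0045, 0.0015, 0, 0, 0, -0.6, 0, 0, 0, 0, 0, 0, -0.6, 0, 0, 0, 0, 0, 0]}}

```text
time: 19.82
position: [0.4483, -0.1756, 0.0458]
tool_rot: [-3.139, -0.005, -0.082]
ft_force: [0.7, 20.4, 12.0]
gripper_width: 0.0684
```

```bash
python3 - <<'E'
from h import *
s,f=wrist(); crop(f["image"],180,150,380,300,4,"w22.png"); print(s["position"],s["tool_rot"],s["ft_force"].round(2),s["joint_vel"].round(2),s["gripper_width"])
E
```

```text
[ 0.44827775 -0.17556558  0.04584096] [-3.13883671 -0.00466085 -0.08151812] [ 0.71 20.41 12.05] [-0. -0.  0.  0.  0. -0. -0.] 0.06840207363287991
```

View pics/w22.png

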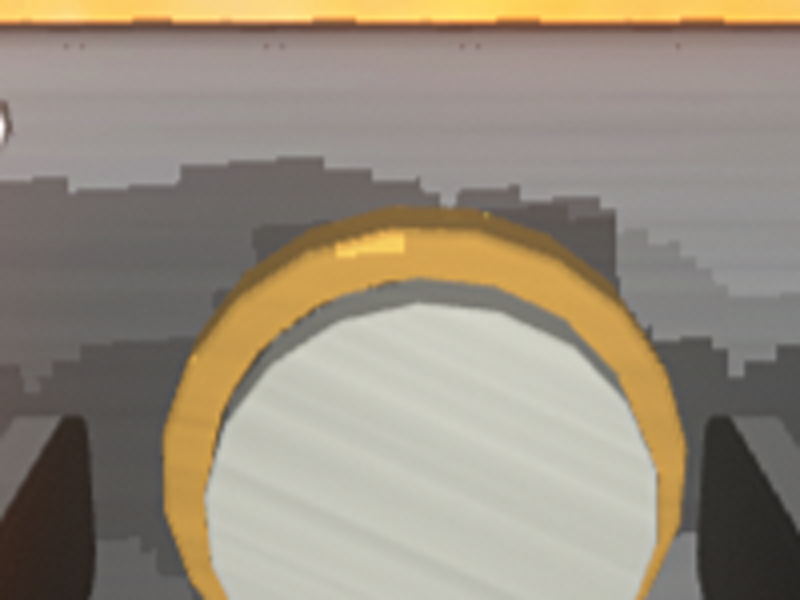

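>>> {"op": "carry_out", "data": {"moves": [-0.6, 0, -0.005, -0.001, 0, 0, 0, -0.6, 0, 0, -0.01, 0, 0, 0, -0.6, 0, 0, -0.03, 0, 0, 0, -0.6, 0, 0, -0.04, 0, 0, 0, -0.6, 0, 0, -0.03, 0, 0, 0, -0.6, 0, 0, 0, 0, 0, -7, -0.6, 0, 0, 0, 0, 0, -7, -0.6, 0, 0, 0, 0, 0, -7]}}

```text
time: 20.53
position: [0.4462, -0.1762, 0.1567]
tool_rot: [3.138, -0.002, 0.284]
ft_force: [-0.9, 0.0, 0.6]
gripper_width: 0.0686
```

>>> {"op": "carry_out", "data": {"moves": [-0.6, 0, 0, 0, 0, 0, -7, -0.6, 0, 0, 0, 0, 0, -7, -0.6, 0, 0, 0, 0, 0, -7, -0.6, 0, 0, 0, 0, 0, -7, -0.6, 0, 0, 0, 0, 0, -7, -0.6, 0, 0, 0, 0, 0, -7, -0.6, 0, 0, 0, 0, 0, -7, -0.6, 0, 0, 0, 0, 0, -7]}}

```text
time: 21.2
position: [0.4458, -0.176, 0.1558]
tool_rot: [3.14, 0.001, 1.261]
ft_force: [0.2, -0.2, 0.5]
gripper_width: 0.0684
```

>>> {"op": "carry_out", "data": {"moves": [-0.6, 0, 0, 0, 0, 0, -7, -0.6, 0, 0, 0, 0, 0, -6, -0.6, 0, 0, 0, 0, 0, 0, -0.6, 0, 0, 0, 0, 0, 0, -0.6, 0, 0, 0, 0, 0, 0]}}

```text
time: 21.62
position: [0.4457, -0.1756, 0.155]
tool_rot: [3.141, 0.001, 1.479]
ft_force: [-0.6, 0.2, -0.0]
gripper_width: 0.0682
```

```bash
python3 - <<'E'
from h import *
s,f=wrist(); cv2.imwrite("pics/w23.png",f["image"]); print(s["position"],s["tool_rot"],s["ft_force"].round(2),s["joint_vel"].round(2),s["qpos"].round(2))
import pickle; pickle.dump((s,f),open("w23.pkl","wb"))
E
```

```text
[ 0.44572823 -0.17556899  0.15496555] [3.14068965e+00 7.03880435e-04 1.47911425e+00] [-0.59  0.21 -0.02] [-0.01  0.01 -0.    0.    0.   -0.01  0.01] [ 0.84  0.19 -0.59  1.87  0.12  1.12  0.12]
```

View pics/w23.png

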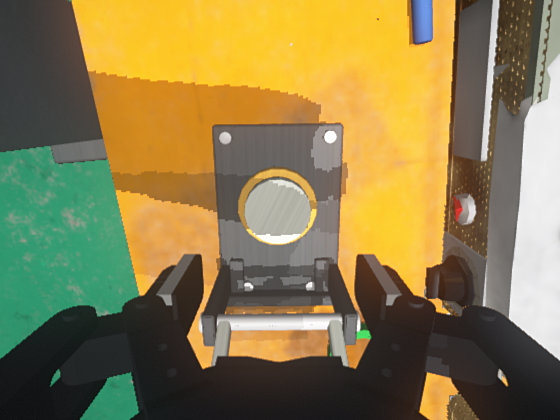

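```bash
python3 - <<'E'
from h import *
import pickle; s,f=pickle.load(open("w23.pkl","rb"))
crop(f["image"],200,130,360,250,5,"w23c.png")
print((proj(f,[s["position"][0],s["position"][1],.034])[0]-[200,130])*5)
E
```

```text
[389.8586979  397.71705029]
```

View pics/w23c.png

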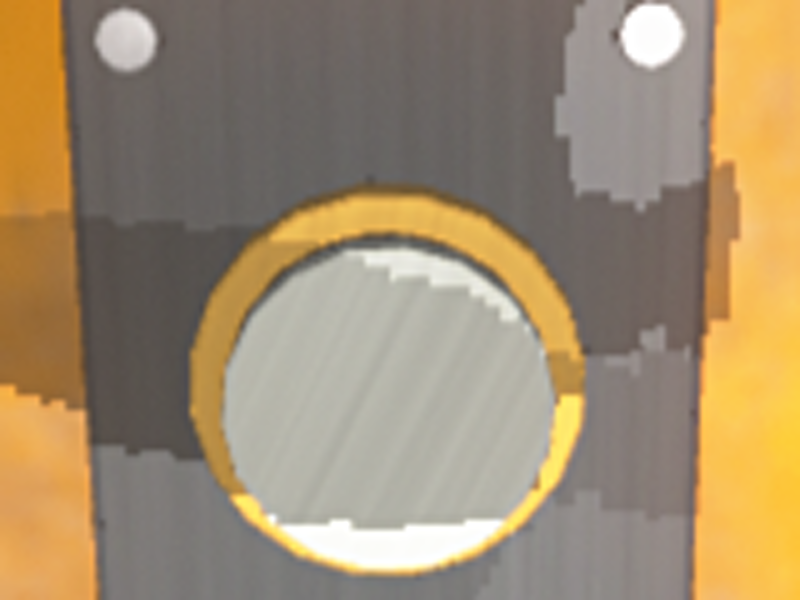

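>>> {"op": "carry_out", "data": {"moves": [-0.6, -0.0015, 0, 0.025, 0, 0, 0, -0.6, 0, 0, 0.035, 0, 0, 0, -0.6, 0, 0, 0.03, 0, 0, 0, -0.6, 0, 0, 0.015, 0, 0, 0, -0.6, 0, 0, 0.005, 0, 0, 0, -0.6, 0, 0, 0, 0, 0, 0, -0.6, 0, 0, 0, 0, 0, 0, -0.6, 0, 0, 0, 0, 0, 0]}}

```text
time: 22.33
position: [0.4467, -0.1769, 0.0457]
tool_rot: [3.139, 0.001, 1.483]
ft_force: [0.8, 0.0, -0.5]
gripper_width: 0.0681
```

```bash
python3 - <<'E'
from h import *
s,f=wrist(); crop(f["image"],180,180,380,330,4,"w24.png"); print(s["position"],s["tool_rot"],s["ft_force"].round(2),s["joint_vel"].round(2))
E
```

```text
[ 0.44668206 -0.17688011  0.04569315] [3.13925173e+00 8.45333396e-04 1.48297685e+00] [ 0.77  0.04 -0.49] [ 0.   -0.01 -0.    0.    0.   -0.    0.  ]
```

View pics/w24.png

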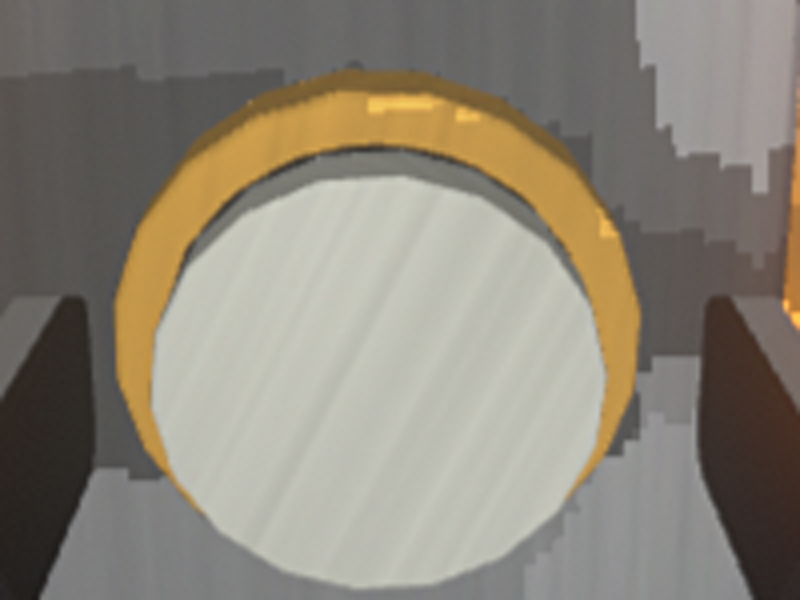

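>>> {"op": "carry_out", "data": {"moves": [-0.6, 0, -0.0018, 0.0022, 0, 0, 0, -0.6, 0, 0, 0, 0, 0, 0, 1, 0, 0, 0, 0, 0, 0, 1, 0, 0, 0, 0, 0, 0, 1, 0, 0, 0, 0, 0, 0, 1, 0, 0, 0, 0, 0, 0, 1, 0, 0, 0, 0, 0, 0]}}

```text
time: 22.97
position: [0.4439, -0.1765, 0.0426]
tool_rot: [3.141, 0.0, 1.483]
ft_force: [-2.3, 0.5, 6.4]
gripper_width: 0.0496
```

>>> {"op": "carry_out", "data": {"moves": [1, 0, 0, -0.003, 0, 0, 0, 1, 0, 0, -0.007, 0, 0, 0, 1, 0, 0, -0.02, 0, 0, 0, 1, 0, 0, -0.03, 0, 0, 0, 1, 0, 0, -0.03, 0, 0, 0, 1, 0, 0, -0.03, 0, 0, 0, 1, 0, 0, 0, 0, 0, 0, 1, 0, 0, 0, 0, 0, 0]}}

```text
time: 23.63
position: [0.4449, -0.1767, 0.1641]
tool_rot: [3.138, 0.002, 1.483]
ft_force: [-0.6, -0.6, -1.2]
gripper_width: 0.0496
```

```bash
python3 - <<'E'
from h import *
s,f=wrist(); cv2.imwrite("pics/w25.png",f["image"]); print(s["position"],s["tool_rot"],s["ft_force"].round(2),s["joint_vel"].round(2),s["gripper_width"])
f=manip.grab_frame("scene"); crop(f["image"],180,200,340,320,5,"s8.png")
E
```

```text
[ 0.44492681 -0.17674694  0.16413987] [3.13761150e+00 1.83173119e-03 1.48339049e+00] [-0.61 -0.62 -1.22] [-0.    0.04  0.01  0.05  0.01 -0.02 -0.01] 0.04956947510919741
```

View pics/w25.png

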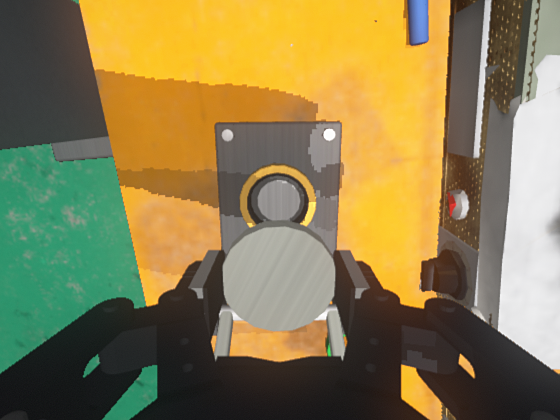

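View pics/s8.png

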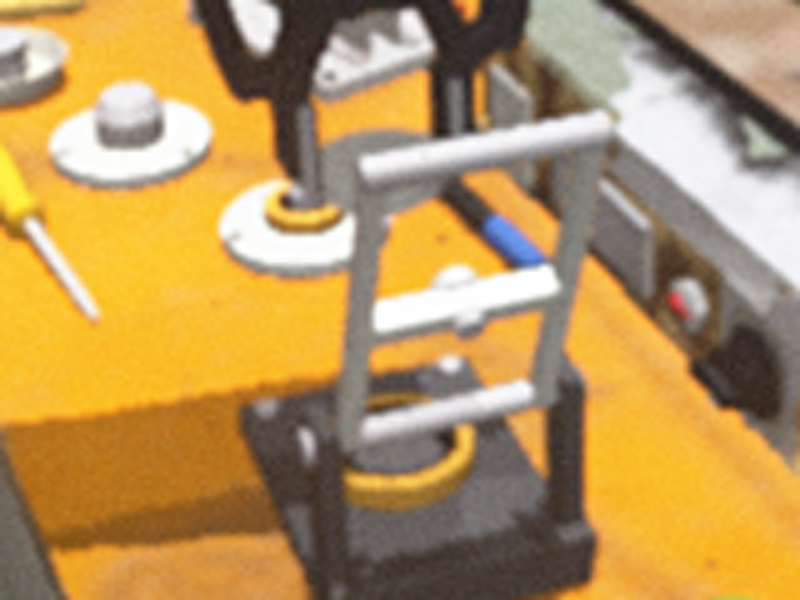

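>>> {"op": "carry_out", "data": {"moves": [1, 0.03, 0, 0, 0, 0, 0, 1, 0.04, -0.0005, 0, 0, 0, 0, 1, 0.04, -0.0005, 0, 0, 0, 0, 1, 0.04, -0.0005, 0, 0, 0, 0, 1, 0.04, -0.001, 0, 0, 0, 0, 1, 0.04, -0.001, 0, 0, 0, 0, 1, 0.04, -0.001, 0, 0, 0, 0, 1, 0.0355, -0.007, 0, 0, 0, 0]}}

```text
time: 24.4
position: [0.4584, 0.1312, 0.1609]
tool_rot: [-3.14, -0.001, 1.484]
ft_force: [0.9, 0.5, -0.8]
gripper_width: 0.0497
```

>>> {"op": "carry_out", "data": {"moves": [1, 0.0365, -0.007, 0, 0, 0, 0, 1, 0.0365, -0.007, 0, 0, 0, 0, 1, 0.0365, -0.007, 0, 0, 0, 0, 1, 0.0365, -0.007, 0, 0, 0, 0, 1, 0.0365, -0.008, 0, 0, 0, 0, 1, 0.0365, -0.008, 0, 0, 0, 0, 1, 0.036, -0.008, 0, 0, 0, 0, 1, 0, 0, 0, 0, 0, 0]}}

```text
time: 25.07
position: [0.4239, 0.3953, 0.1607]
tool_rot: [-3.137, -0.004, 1.494]
ft_force: [-2.0, -0.4, 0.3]
gripper_width: 0.0495
```

>>> {"op": "carry_out", "data": {"moves": [1, 0, 0, 0, 0, 0, 0, 1, 0, 0, 0, 0, 0, 0]}}

```text
time: 25.23
position: [0.4287, 0.3869, 0.1604]
tool_rot: [-3.139, 0.002, 1.484]
ft_force: [-0.2, -0.7, -0.1]
gripper_width: 0.0497
```

```bash
python3 - <<'E'
from h import *
s,f=wrist(); cv2.imwrite("pics/w26.png",f["image"]); print(s["position"],s["tool_rot"],s["ft_force"].round(2),s["joint_vel"].round(2),s["gripper_width"],s["qpos"].round(2))
import pickle; pickle.dump((s,f),open("w26.pkl","wb"))
E
```

```text
[0.42872059 0.38694391 0.16038156] [-3.13940925e+00  2.02061694e-03  1.48441160e+00] [-0.17 -0.7  -0.13] [ 0.04 -0.02  0.01  0.01 -0.    0.    0.  ] 0.04966324374022098 [-0.14  0.48 -0.86  1.6   0.38  1.24 -1.16]
```

View pics/w26.png

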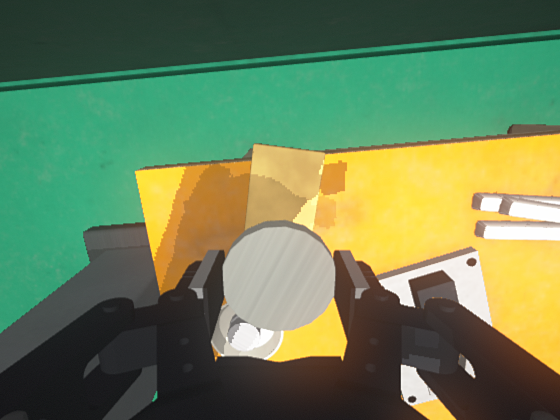

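```bash
python3 - <<'E'
from h import *
import pickle; s,f=pickle.load(open("w26.pkl","rb"))
crop(f["image"],220,130,360,235,5,"w26c.png")
a=back(f,253,145,.01);b=back(f,325,152.5,.01);print(a,b)
m=(a+b)/2; d=(b-a)[:2]; L=np.hypot(*d); n=np.array([d[1],-d[0]])/L; n=n if n[1]<0 else -n; print(L,m[:2]+n*.0425)
p=s["position"]; print("sep top centre pred", proj(f,[p[0],p[1],p[2]-.0086]))
E
```

```text
[0.41196095 0.43474416 0.01      ] [0.47018045 0.42362873 0.01      ]
0.059271094645164286 [0.43310045 0.38744049]
sep top centre pred [[277.93522419 279.34869756]]
```

View pics/w26c.png

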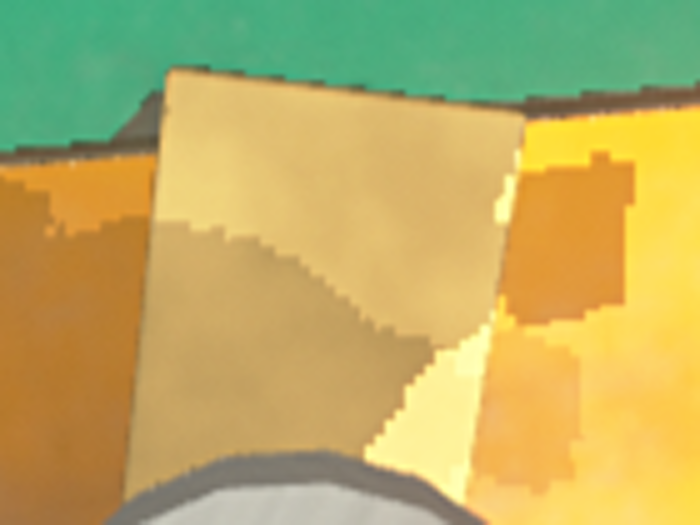

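>>> {"op": "carry_out", "data": {"moves": [1, 0.0015, 0.0037, 0.025, 0, 0, 0, 1, 0, 0, 0.03, 0, 0, 0, 1, 0, 0, 0.03, 0, 0, 0, 1, 0, 0, 0.02, 0, 0, 0, 1, 0, 0, 0.008, 0, 0, 0, 1, 0, 0, 0, 0, 0, 0, 1, 0, 0, 0, 0, 0, 0]}}

```text
time: 25.87
position: [0.4339, 0.3881, 0.0496]
tool_rot: [3.141, -0.0, 1.482]
ft_force: [0.7, -0.3, -0.1]
gripper_width: 0.0494
```

```bash
python3 - <<'E'
from h import *
s,f=wrist(); cv2.imwrite("pics/w27.png",f["image"]); print(s["position"],s["tool_rot"],s["ft_force"].round(2),s["joint_vel"].round(2),s["gripper_width"])
E
```

```text
[0.43390338 0.38806051 0.04963422] [ 3.14142338e+00 -6.98612199e-05  1.48194348e+00] [ 0.66 -0.26 -0.11] [-0.   -0.02 -0.02 -0.03 -0.    0.   -0.  ] 0.049440237275472615
```

View pics/w27.png

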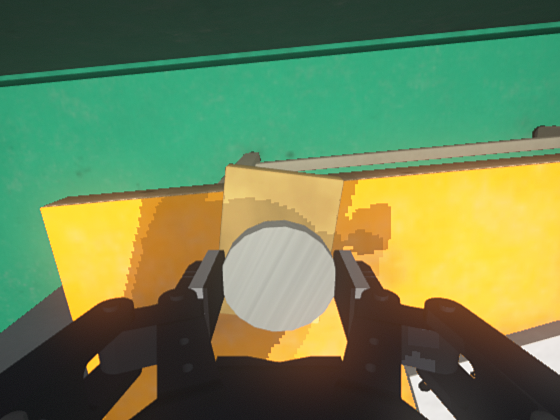

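Aligned over the block. Lower to contact.

>>> {"op": "carry_out", "data": {"moves": [1, 0, -0.001, 0.006, 0, 0, 0, 1, 0, 0, 0.005, 0, 0, 0, 1, 0, 0, 0.003, 0, 0, 0, 1, 0, 0, 0, 0, 0, 0, 1, 0, 0, 0, 0, 0, 0]}}

```text
time: 26.33
position: [0.4322, 0.3888, 0.0351]
tool_rot: [3.142, 0.0, 1.484]
ft_force: [-0.2, 0.3, -0.2]
gripper_width: 0.0494
```

>>> {"op": "carry_out", "data": {"moves": [1, 0, 0, 0.0015, 0, 0, 0, 1, 0, 0, 0, 0, 0, 0]}}

```text
time: 26.5
position: [0.4323, 0.389, 0.0347]
tool_rot: [3.141, 0.0, 1.484]
ft_force: [-3.7, -3.5, 10.4]
gripper_width: 0.0492
```

>>> {"op": "carry_out", "data": {"moves": [-0.5, 0, 0, 0, 0, 0, 0, -0.5, 0, 0, 0, 0, 0, 0, -0.5, 0, 0, 0, 0, 0, 0, -0.5, 0, 0, -0.005, 0, 0, 0, -0.5, 0, 0, -0.02, 0, 0, 0, -0.5, 0, 0, -0.04, 0, 0, 0, -0.5, 0, 0, -0.04, 0, 0, 0, -0.5, 0, 0, -0.03, 0, 0, 0]}}

```text
time: 27.17
position: [0.4321, 0.3896, 0.1719]
tool_rot: [3.141, -0.002, 1.484]
ft_force: [0.5, 0.8, -0.3]
gripper_width: 0.0642
```

```bash
python3 - <<'E'
from h import *
s,f=wrist(); cv2.imwrite("pics/w28.png",f["image"]); print(s["position"],s["tool_rot"],s["ft_force"].round(2),s["joint_vel"].round(2),s["gripper_width"])
import pickle; pickle.dump((s,f),open("w28.pkl","wb"))
f=manip.grab_frame("scene"); crop(f["image"],140,160,300,280,5,"s9.png")
E
```

```text
[0.43210322 0.38956662 0.17186575] [ 3.14065368e+00 -1.93233682e-03  1.48421257e+00] [ 0.48  0.83 -0.25] [ 0.11 -0.33 -0.16 -0.42 -0.27  0.63  0.2 ] 0.0641807004752449
```

View pics/w28.png

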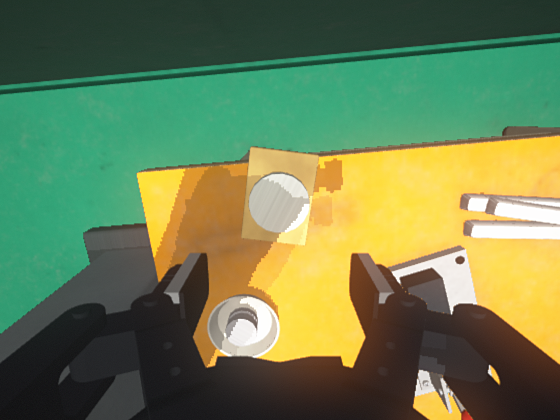

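View pics/s9.png

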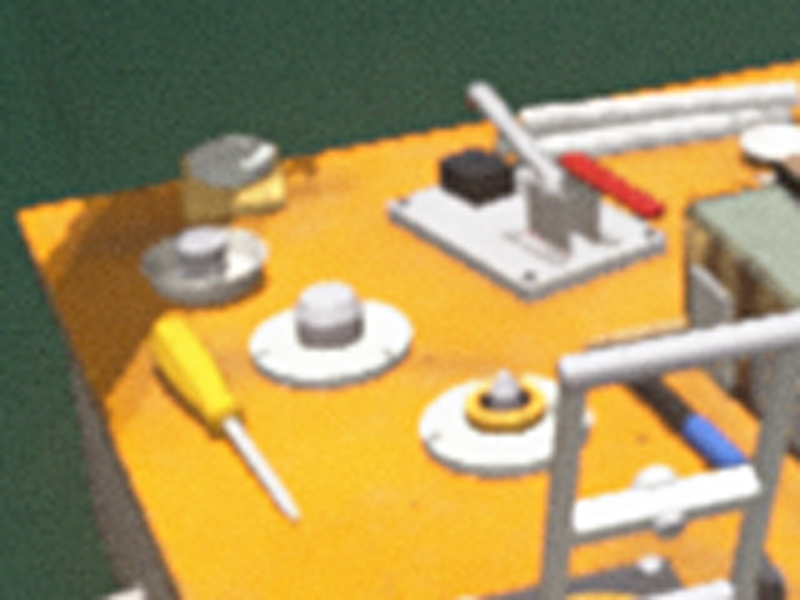

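```bash
python3 - <<'E'
from h import *
import pickle; s,f=pickle.load(open("w28.pkl","rb"))
crop(f["image"],220,130,360,260,4,"w28c.png")
b=np.array([back(f,u,v,.01) for u,v in [(251,149),(319,156),(306,245),(242,238)]]).mean(0)
print(b,back(f,278.5,202.5,.026))
E
```

```text
[0.43326643 0.38829576 0.01      ] [0.43250381 0.38897886 0.026     ]
```

View pics/w28c.png

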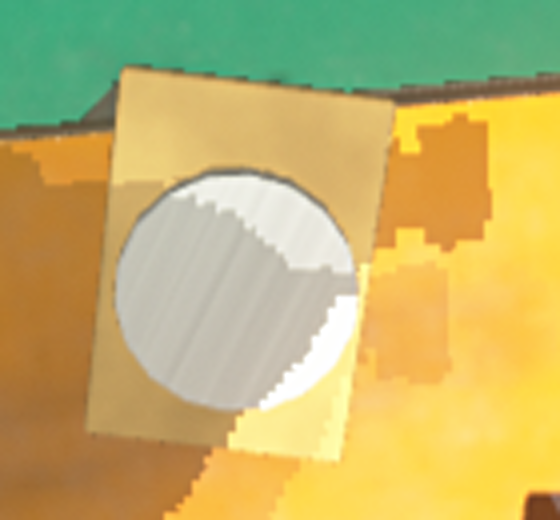

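>>> {"op": "carry_out", "data": {"moves": [-0.9, -0.0355, 0.0073, 0, 0, 0, 0, -0.9, -0.0355, 0.0073, 0, 0, 0, 0, -0.9, -0.0355, 0.0073, 0, 0, 0, 0, -0.9, -0.0355, 0.0073, 0, 0, 0, 0, -0.9, -0.0355, 0.0073, 0, 0, 0, 0, -0.9, -0.0355, 0.0073, 0, 0, 0, 0, -0.9, -0.0355, 0.0073, 0, 0, 0, 0, -0.9, -0.0355, 0.0073, 0, 0, 0, 0]}}

```text
time: 27.93
position: [0.4652, 0.099, 0.1685]
tool_rot: [-3.142, 0.0, 1.484]
ft_force: [0.4, 0.1, -0.1]
gripper_width: 0.0814
```

>>> {"op": "carry_out", "data": {"moves": [-0.9, -0.0396, 0.0008, 0, 0, 0, 0, -0.9, -0.0396, 0.0008, 0, 0, 0, 0, -0.9, -0.0396, 0.0008, 0, 0, 0, 0, -0.9, -0.0396, 0.0008, 0, 0, 0, 0, -0.9, -0.0396, 0.0008, 0, 0, 0, 0, -0.9, -0.0396, 0.0008, 0, 0, 0, 0, -0.9, -0.0396, 0.0008, 0, 0, 0, 0, -0.9, 0, 0, 0, 0, 0, 0]}}

```text
time: 28.6
position: [0.4448, -0.1847, 0.168]
tool_rot: [-3.141, 0.002, 1.472]
ft_force: [0.0, 0.3, -0.7]
gripper_width: 0.0809
```

>>> {"op": "carry_out", "data": {"moves": [-0.9, 0, 0, 0, 0, 0, 0, -0.9, 0, 0, 0, 0, 0, 0, -0.9, 0, 0, 0, 0, 0, 0]}}

```text
time: 28.85
position: [0.4472, -0.1743, 0.1684]
tool_rot: [-3.141, -0.001, 1.486]
ft_force: [0.4, 0.3, -0.1]
gripper_width: 0.0811
```

```bash
python3 - <<'E'
from h import *
s,f=wrist(); crop(f["image"],200,130,360,250,5,"w29.png"); print(s["position"],s["tool_rot"],s["ft_force"].round(2),s["joint_vel"].round(2),s["gripper_width"])
import pickle; pickle.dump((s,f),open("w29.pkl","wb"))
print((proj(f,[s["position"][0],s["position"][1],.024])[0]-[200,130])*5)
E
```

```text
[ 0.44718911 -0.17430814  0.16843337] [-3.14139190e+00 -5.84502616e-04  1.48568732e+00] [ 0.42  0.29 -0.07] [-0.01 -0.   -0.   -0.    0.   -0.    0.  ] 0.08106905873277852
[390.78898328 360.32775575]
```

View pics/w29.png

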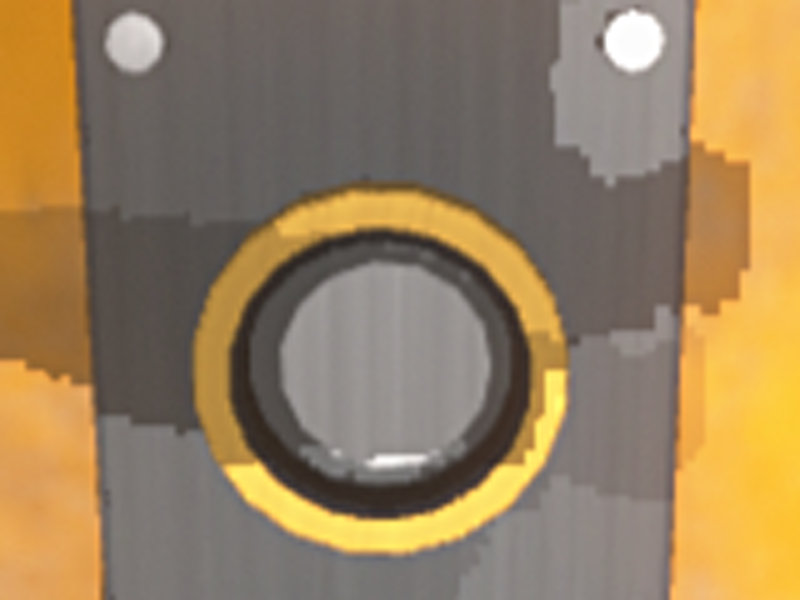

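>>> {"op": "carry_out", "data": {"moves": [-0.9, -0.0017, -0.002, 0.025, 0, 0, 0, -0.9, 0, 0, 0.035, 0, 0, 0, -0.9, 0, 0, 0.035, 0, 0, 0, -0.9, 0, 0, 0.025, 0, 0, 0, -0.9, 0, 0, 0.012, 0, 0, 0, -0.9, 0, 0, 0, 0, 0, 0, -0.9, 0, 0, 0, 0, 0, 0, -0.9, 0, 0, 0, 0, 0, 0]}}

```text
time: 29.57
position: [0.4463, -0.1773, 0.0382]
tool_rot: [3.139, 0.001, 1.484]
ft_force: [0.4, -0.2, 0.2]
gripper_width: 0.0809
```

```bash
python3 - <<'E'
from h import *
s,f=wrist(); crop(f["image"],180,180,380,330,4,"w30.png"); print(s["position"],s["tool_rot"],s["ft_force"].round(2),s["joint_vel"].round(2),s["gripper_width"])
E
```

```text
[ 0.44626592 -0.17727814  0.03817354] [3.13914649e+00 6.44430778e-04 1.48431589e+00] [ 0.36 -0.22  0.22] [ 0.01 -0.01  0.   -0.    0.   -0.   -0.  ] 0.0808510212564509
```

View pics/w30.png

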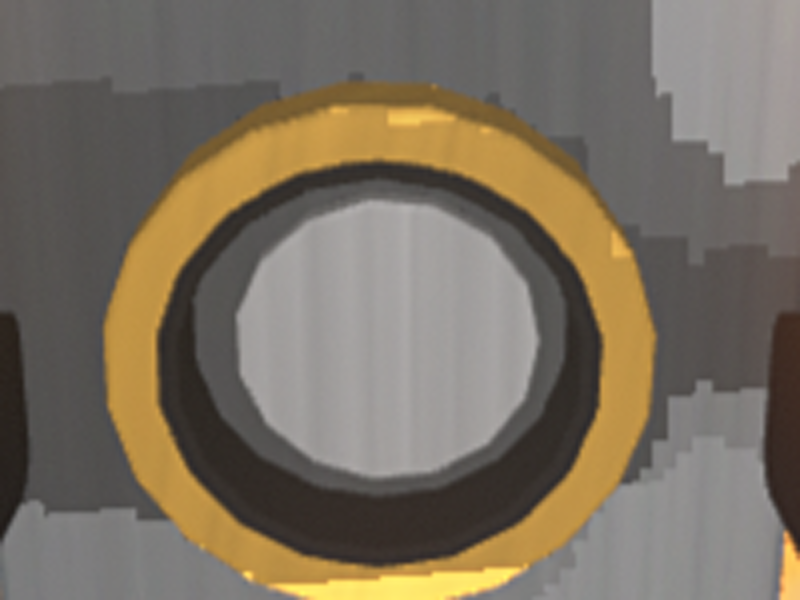

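>>> {"op": "carry_out", "data": {"moves": [-0.9, 0, -0.0017, 0.004, 0, 0, 0, -0.9, 0, 0, 0.003, 0, 0, 0, -0.9, 0, 0, 0, 0, 0, 0, -0.9, 0, 0, 0, 0, 0, 0]}}

```text
time: 29.95
position: [0.4431, -0.1773, 0.0296]
tool_rot: [3.142, 0.0, 1.483]
ft_force: [-0.7, 0.3, -0.1]
gripper_width: 0.0808
```

>>> {"op": "carry_out", "data": {"moves": [1, 0, 0, 0, 0, 0, 0, 1, 0, 0, 0, 0, 0, 0, 1, 0, 0, 0, 0, 0, 0, 1, 0, 0, 0, 0, 0, 0, 1, 0, 0, 0, 0, 0, 0], "grip_force": 35}}

```text
time: 30.37
position: [0.4434, -0.1773, 0.0303]
tool_rot: [3.141, 0.001, 1.483]
ft_force: [-4.4, 0.9, 10.5]
gripper_width: 0.0603
```

>>> {"op": "carry_out", "data": {"moves": [1, 0, 0, -0.003, 0, 0, 0, 1, 0, 0, -0.007, 0, 0, 0, 1, 0, 0, -0.02, 0, 0, 0, 1, 0, 0, -0.03, 0, 0, 0, 1, 0, 0, -0.03, 0, 0, 0, 1, 0, 0, -0.03, 0, 0, 0, 1, 0, 0, 0, 0, 0, 0, 1, 0, 0, 0, 0, 0, 0]}}

```text
time: 31.03
position: [0.4443, -0.1777, 0.1515]
tool_rot: [3.138, 0.002, 1.483]
ft_force: [-0.6, -0.6, -0.6]
gripper_width: 0.0605
```

```bash
python3 - <<'E'
from h import *
s,f=wrist(); cv2.imwrite("pics/w31.png",f["image"]); print(s["position"],s["tool_rot"],s["ft_force"].round(2),s["joint_vel"].round(2),s["gripper_width"])
f=manip.grab_frame("scene"); crop(f["image"],180,180,340,300,5,"s10.png")
E
```

```text
[ 0.44431775 -0.17767292  0.1515363 ] [3.13778354e+00 1.87853273e-03 1.48329905e+00] [-0.55 -0.63 -0.55] [-0.01  0.04  0.01  0.05  0.01 -0.02 -0.01] 0.06049315095980845
```

View pics/w31.png

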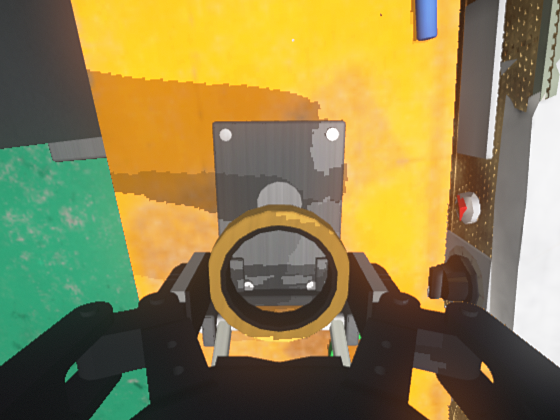

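View pics/s10.png

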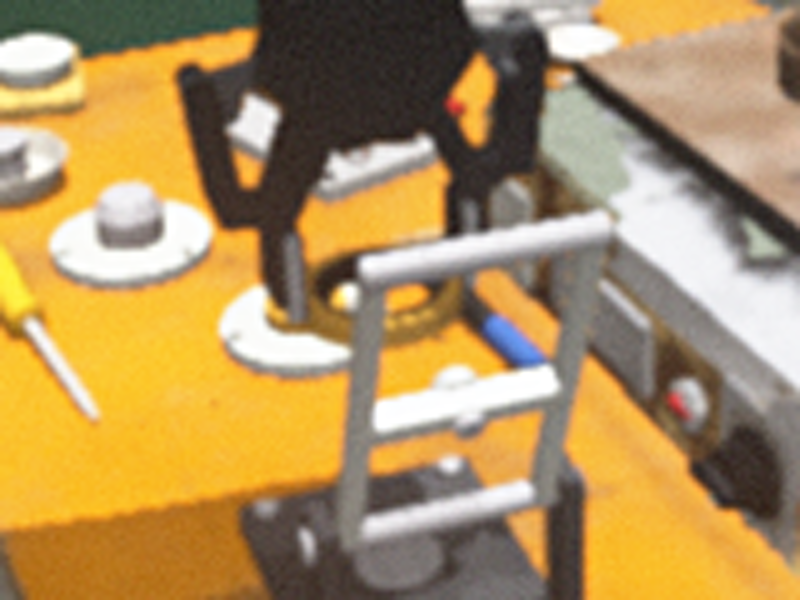

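>>> {"op": "carry_out", "data": {"moves": [1, 0.03, -0.001, 0, 0, 0, 0, 1, 0.038, -0.001, 0, 0, 0, 0, 1, 0.038, -0.001, 0, 0, 0, 0, 1, 0.038, -0.002, 0, 0, 0, 0, 1, 0.038, -0.008, 0, 0, 0, 0, 1, 0.038, -0.008, 0, 0, 0, 0, 1, 0.038, -0.008, 0, 0, 0, 0, 1, 0.038, -0.008, 0, 0, 0, 0]}}

```text
time: 31.8
position: [0.4306, 0.1223, 0.1483]
tool_rot: [-3.139, 0.0, 1.483]
ft_force: [1.8, -0.1, -1.2]
gripper_width: 0.0605
```

>>> {"op": "carry_out", "data": {"moves": [1, 0.033, -0.008, 0, 0, 0, 0, 1, 0, 0, 0, 0, 0, 0, 1, 0, 0, 0, 0, 0, 0, 1, 0, 0, 0, 0, 0, 0]}}

```text
time: 32.13
position: [0.4264, 0.1539, 0.1484]
tool_rot: [-3.139, 0.0, 1.484]
ft_force: [-0.5, 0.4, -1.0]
gripper_width: 0.0604
```

```bash
python3 - <<'E'
from h import *
s,f=wrist(); cv2.imwrite("pics/w32.png",f["image"]); crop(f["image"],180,130,380,280,4,"w32c.png"); print(s["position"],s["tool_rot"],s["ft_force"].round(2),s["joint_vel"].round(2),s["gripper_width"])
import pickle; pickle.dump((s,f),open("w32.pkl","wb"))
E
```

```text
[0.4263736  0.15388662 0.14842854] [-3.13929545e+00  4.95254799e-04  1.48398690e+00] [-0.5   0.45 -0.99] [ 0.03 -0.01  0.02 -0.   -0.    0.    0.  ] 0.06037266356866423
```

View pics/w32.png

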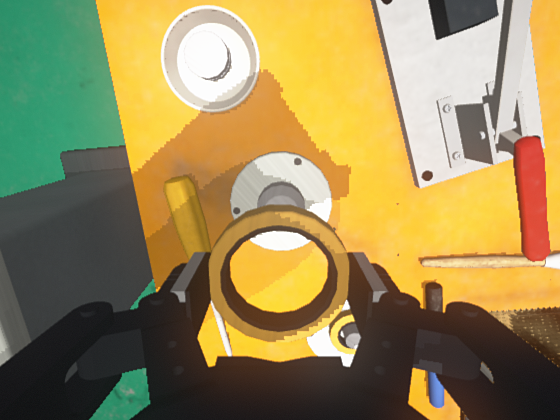

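View pics/w32c.png

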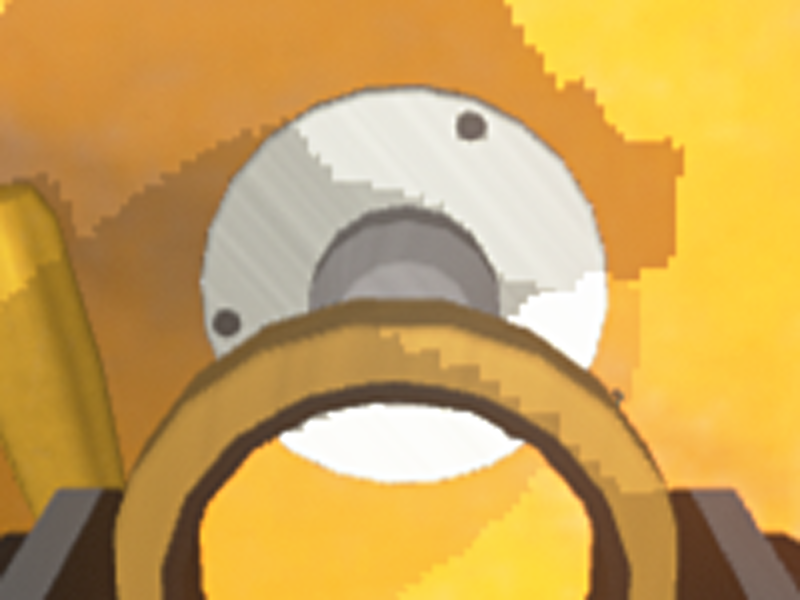

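```bash
python3 - <<'E'
from h import *
import pickle; s,f=pickle.load(open("w32.pkl","rb"))
for u,v in [(190,178),(200,215),(209,245),(165,182)]: print(back(f,u,v,.012).round(4))
L=back(f,180+202/4,130+283/4,.01);R=back(f,180+607/4,130+278/4,.01);T=back(f,180+405/4,130+87/4,.01)
print(L,R,(L+R)/2,T)
p=s["position"]; print("TCP ground pred z=.01",(proj(f,[p[0],p[1],.01])[0]-[180,130])*4, "ringtop",(proj(f,[p[0],p[1],p[2]-.0063])[0]-[180,130])*4)
B=back(f,247,248,.01);print(B,np.hypot(*(B-T)[:2]))
f9=pickle.load(open("w9.pkl","rb"))[1]
for u,v in [(365,210),(370,228),(420,215),(460,192),(462,208)]: print("sd",back(f9,u,v,.01).round(4))
E
```

```text
[0.3581 0.1816 0.012 ]
[0.3614 0.1504 0.012 ]
[0.365  0.1236 0.012 ]
[0.3377 0.1801 0.012 ]
[0.3875132  0.15977368 0.01      ] [0.46995336 0.15370414 0.01      ] [0.42873328 0.15673891 0.01      ] [0.43217128 0.19573977 0.01      ]
TCP ground pred z=.01 [394.03570124 294.92092744] ringtop [391.67696045 607.61994692]
[0.3962954  0.11737801 0.01      ] 0.0861837850769331
sd [0.3564 0.1816 0.01  ]
sd [0.3375 0.177  0.01  ]
sd [0.3466 0.1283 0.01  ]
sd [0.3664 0.0909 0.01  ]
sd [0.3502 0.088  0.01  ]
```

>>> {"op": "carry_out", "data": {"moves": [1, 0.0008, 0.0023, 0.025, 0, 0, 0, 1, 0, 0, 0.03, 0, 0, 0, 1, 0, 0, 0.023, 0, 0, 0, 1, 0, 0, 0.01, 0, 0, 0, 1, 0, 0, 0, 0, 0, 0, 1, 0, 0, 0, 0, 0, 0, 1, 0, 0, 0, 0, 0, 0]}}

```text
time: 32.77
position: [0.4304, 0.1551, 0.0628]
tool_rot: [3.14, -0.001, 1.483]
ft_force: [0.6, 0.3, 0.5]
gripper_width: 0.0604
```

```bash
python3 - <<'E'
from h import *
s,f=wrist(); crop(f["image"],180,180,380,330,4,"w33.png"); print(s["position"],s["tool_rot"],s["ft_force"].round(2),s["joint_vel"].round(2),s["gripper_width"])
p=s["position"]
q=lambda X:((proj(f,X)[0]-[180,180])*4).round(1)
print("axis at .035",q([p[0],p[1],.035]),"at foot .01",q([p[0],p[1],.01]),"ringtop",q([p[0],p[1],p[2]-.0063]),"ringbot",q([p[0],p[1],p[2]-.0183]))
E
```

```text
[0.4303891  0.15510277 0.06277583] [ 3.13992925e+00 -6.93067443e-04  1.48274039e+00] [0.59 0.25 0.45] [-0.   -0.01 -0.   -0.    0.   -0.   -0.  ] 0.0603936636765416
axis at .035 [391.4 324.1] at foot .01 [391.4 249.9] ringtop [391.5 407.7] ringbot [391.5 358.2]
```

View pics/w33.png

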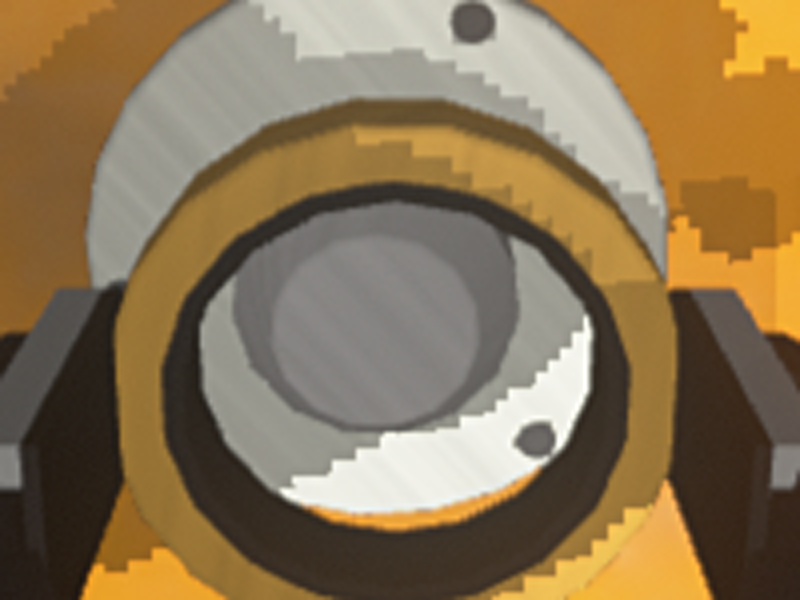

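>>> {"op": "carry_out", "data": {"moves": [1, -0.0005, -0.0023, 0.002, 0, 0, 0, 1, 0, 0, 0.006, 0, 0, 0, 1, 0, 0, 0.008, 0, 0, 0, 1, 0, 0, 0, 0, 0, 0, 1, 0, 0, 0, 0, 0, 0]}}

```text
time: 33.23
position: [0.4265, 0.1547, 0.0449]
tool_rot: [-3.14, 0.0, 1.484]
ft_force: [-0.6, -0.6, -0.9]
gripper_width: 0.0606
```

```bash
python3 - <<'E'
from h import *
s,f=wrist(); crop(f["image"],180,180,380,330,4,"w34.png"); print(s["position"],s["tool_rot"],s["ft_force"].round(2),s["joint_vel"].round(2),s["gripper_width"])
E
```

```text
[0.42652313 0.15465415 0.04494123] [-3.14032748e+00  2.81552161e-04  1.48378119e+00] [-0.58 -0.59 -0.91] [ 0.01 -0.01 -0.01 -0.01 -0.01  0.01  0.01] 0.06060446205417409
```

View pics/w34.png

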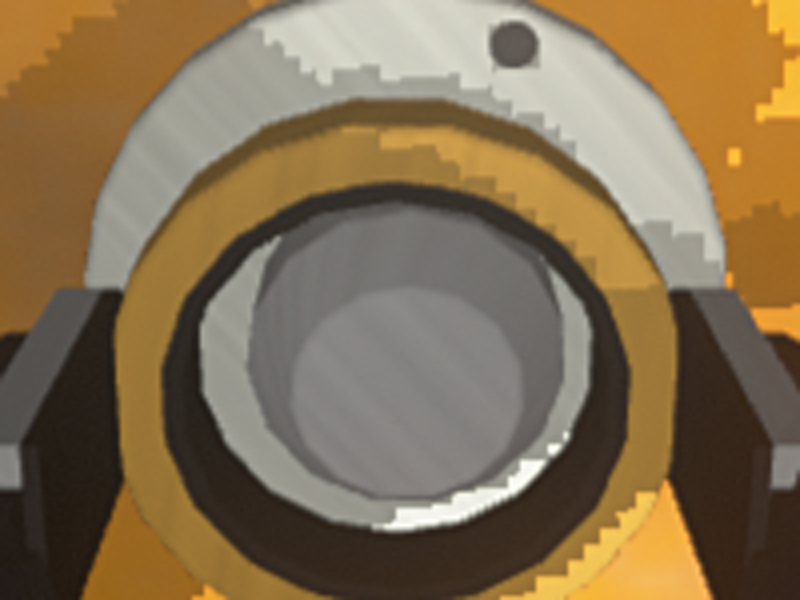

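>>> {"op": "carry_out", "data": {"moves": [1, 0, 0.001, 0.005, 0, 0, 0, 1, 0, 0, 0.006, 0, 0, 0, 1, 0, 0, 0.004, 0, 0, 0, 1, 0, 0, 0, 0, 0, 0, 1, 0, 0, 0, 0, 0, 0]}}

```text
time: 33.7
position: [0.4277, 0.1547, 0.0301]
tool_rot: [-3.141, 0.0, 1.484]
ft_force: [0.3, -0.3, 0.3]
gripper_width: 0.0605
```

>>> {"op": "carry_out", "data": {"moves": [1, 0, 0, 0.0015, 0, 0, 0, 1, 0, 0, 0.001, 0, 0, 0, 1, 0, 0, 0, 0, 0, 0]}}

```text
time: 33.95
position: [0.4282, 0.1548, 0.0284]
tool_rot: [3.141, 0.0, 1.484]
ft_force: [-2.5, -1.0, 4.6]
gripper_width: 0.0606
```

Contact at the expected height; release gently and lift.

>>> {"op": "carry_out", "data": {"moves": [-0.75, 0, 0, 0, 0, 0, 0, -0.75, 0, 0, 0, 0, 0, 0, -0.75, 0, 0, 0, 0, 0, 0, -0.75, 0, 0, -0.005, 0, 0, 0, -0.75, 0, 0, -0.02, 0, 0, 0, -0.75, 0, 0, -0.04, 0, 0, 0, -0.75, 0, 0, -0.04, 0, 0, 0, -0.75, 0, 0, -0.03, 0, 0, 0]}}

```text
time: 34.62
position: [0.4282, 0.1556, 0.1661]
tool_rot: [3.14, -0.001, 1.485]
ft_force: [1.3, -0.8, 0.4]
gripper_width: 0.0747
```

>>> {"op": "carry_out", "data": {"moves": [-0.75, 0, 0, -0.02, 0, 0, 0, -0.75, 0, 0, 0, 0, 0, 0, -0.75, 0, 0, 0, 0, 0, 0]}}

```text
time: 34.87
position: [0.4288, 0.1548, 0.1843]
tool_rot: [3.138, -0.0, 1.483]
ft_force: [0.9, -0.4, -0.1]
gripper_width: 0.0743
```

```bash
python3 - <<'E'
from h import *
s,f=wrist(); cv2.imwrite("pics/w35.png",f["image"]); crop(f["image"],180,130,380,280,4,"w35c.png"); print(s["position"],s["tool_rot"],s["ft_force"].round(2),s["joint_vel"].round(2),s["gripper_width"])
import pickle; pickle.dump((s,f),open("w35.pkl","wb"))
f=manip.grab_frame("scene"); crop(f["image"],140,160,340,310,4,"s11.png")
f=manip.grab_frame("top"); crop(f["image"],150,210,350,310,4,"t11.png")
E
```

```text
[0.42877859 0.15482325 0.18432521] [ 3.13845212e+00 -1.22707614e-04  1.48320873e+00] [ 0.91 -0.36 -0.08] [-0.01  0.04  0.01  0.04  0.01 -0.01 -0.01] 0.07425433721755177
```

View pics/w35c.png

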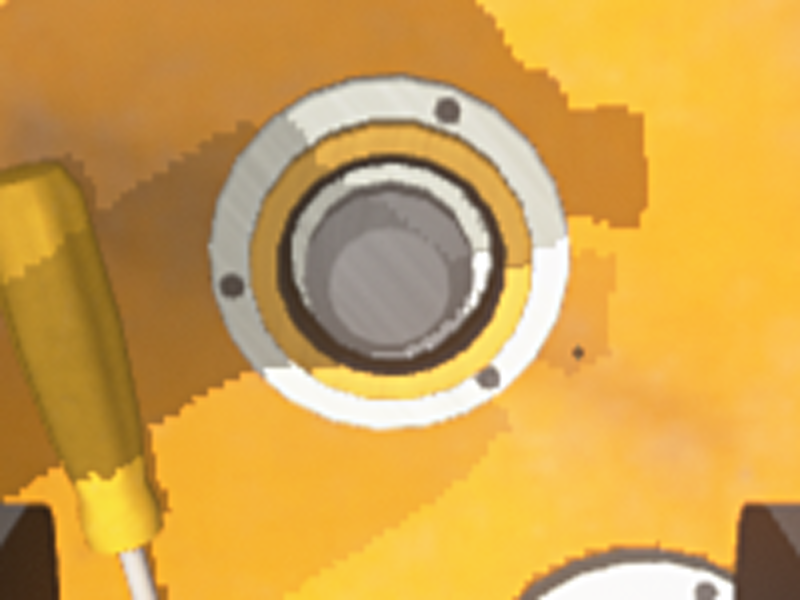

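View pics/s11.png

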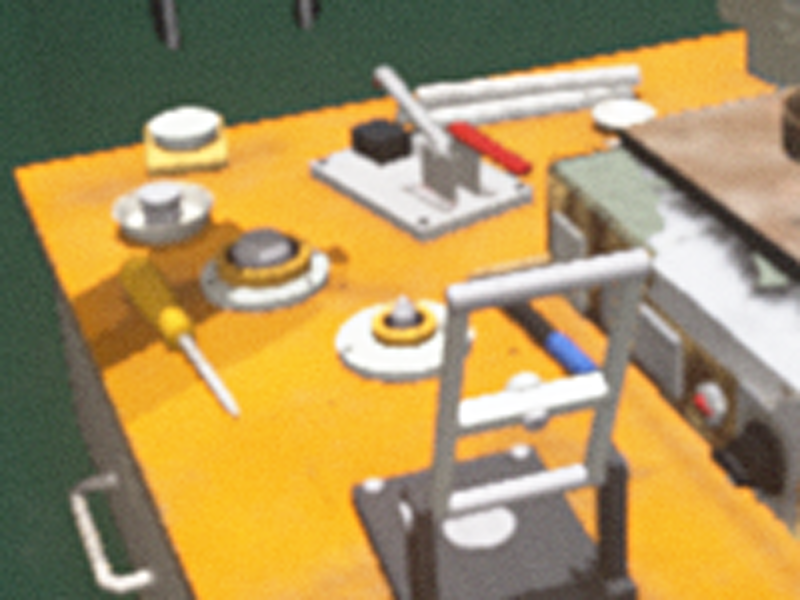

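View pics/t11.png

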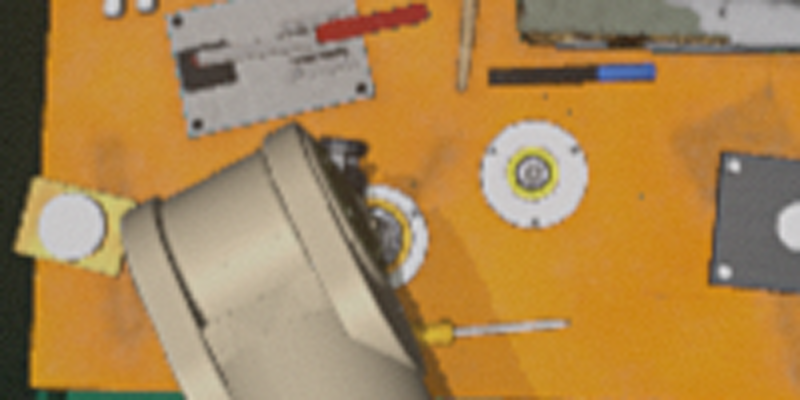

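```bash
python3 - <<'E'
from h import *
import pickle; s,f=pickle.load(open("w35.pkl","rb"))
print("bigring",back(f,180+391/4,130+261/4,.022).round(4),"foot",back(f,180+389.5/4,130+253/4,.01).round(4))
print(manip.finish_job())
E
```

```text
bigring [0.4291 0.1563 0.022 ] foot [0.4287 0.1554 0.01  ]
the job is handed in; nothing more can be done
None
```

The job was done in about 35 s of the 144 s allowed and handed in. The hand-in gave no verdict, so what follows rests on my own checks.

- **Frame:** I swung it over to about 1.87 rad and let go. It stays open by itself in every later picture.
- **Cap:** It stands upright in the dish, about 3 mm from the centre.
- **Small ring:** It lies flat on the foot of the thin post. It was set down at contact force and looks centred to 1–2 mm; I did not compute that offset.
- **Separator:** It stands boss-down on the bronze block, about 1 mm from the middle.
- **Big ring:** It lies flat on the foot of the thick post, about 1 mm off the axis.

At hand-in everything was released, and the arm was clear above the thick post.

**One mishap:** while I was lining up on the separator, a finger pressed on the clamp (I take it to be the hinge pin) with about 24 N. I backed off, turned the gripper 90° and went on. That is below the 40 N limit, and the frame did not move.

**A disagreement in the checks:** the measured TCP and the picture of the jaws differed by 1–2 mm sideways. I aligned the last grasps and fits by the pictures.

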